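Load the print press to the gauge and set its dial

TASK

Get the fish prints into the warm press: lift the steel weight off the press bed onto the cork mat, then pile print boards one on another, flat and squared up on the outline on the bed, until the top of the pile stands at the gauge mark, that is, level with the gap between the fork's two prongs. Put the weight squarely on the pile, and only then turn the dial to the position with as many dots as there are boards in the pile. Boards that are not needed stay on the table, clear of the bed, and the palette, cup and phone are left alone.

Things in the scene. Friction and masses are not known exactly. Their poses are not given: they have to be found in the camera images.
- board1: plywood block 84 x 60 x 15 mm (its x, y, z), about 50 g, a small fish print on white paper on its upper face; origin at the middle of the block (7.5 mm above its underside). All are alike and may lie either face up; each starts flat on the table, print up, apart from the others. 5 to 7 boards are there.
- board2: plywood block 84 x 60 x 15 mm (its x, y, z), about 50 g, a small fish print on white paper on its upper face; origin at the middle of the block (7.5 mm above its underside). All are alike and may lie either face up; each starts flat on the table, print up, apart from the others. 5 to 7 boards are there.
- board3: plywood block 84 x 60 x 15 mm (its x, y, z), about 50 g, a small fish print on white paper on its upper face; origin at the middle of the block (7.5 mm above its underside). All are alike and may lie either face up; each starts flat on the table, print up, apart from the others. 5 to 7 boards are there.
- board4: plywood block 84 x 60 x 15 mm (its x, y, z), about 50 g, a small fish print on white paper on its upper face; origin at the middle of the block (7.5 mm above its underside). All are alike and may lie either face up; each starts flat on the table, print up, apart from the others. 5 to 7 boards are there.
- board5: plywood block 84 x 60 x 15 mm (its x, y, z), about 50 g, a small fish print on white paper on its upper face; origin at the middle of the block (7.5 mm above its underside). All are alike and may lie either face up; each starts flat on the table, print up, apart from the others. 5 to 7 boards are there.
- board6: plywood block 84 x 60 x 15 mm (its x, y, z), about 50 g, a small fish print on white paper on its upper face; origin at the middle of the block (7.5 mm above its underside). All are alike and may lie either face up; each starts flat on the table, print up, apart from the others. 5 to 7 boards are there.
- board7: plywood block 84 x 60 x 15 mm (its x, y, z), about 50 g, a small fish print on white paper on its upper face; origin at the middle of the block (7.5 mm above its underside). All are alike and may lie either face up; each starts flat on the table, print up, apart from the others. 5 to 7 boards are there.
- plate: the steel weight: a plate 84 x 60 x 10 mm (x, y, z), about 0.4 kg, with a round knob upright at its centre: neck 12 mm across up to 16 mm above the underside, then the black grip, 25 mm across, from 16 to 42 mm above the underside. Origin at the centre of the underside. Starts on the press bed.
- mat: round cork mat, 96 mm across, 4 mm thick, fixed flat on the table among the boards; origin at the centre of its underside. The weight waits here.
- station: the press: fixed grey housing, 190 x 320 mm, 25 mm high, flat top; origin at the centre of its underside, x and y along its sides. The bed is on its +y half; on its -y half a black console with a white face, 130 x 125 mm, top 50 mm above the table, centred 85 mm to -y, bears the dial. A 12 mm gauge post stands 82 mm to +x of the bed's middle, top 143 mm above the table.
- bed (a point): middle of the press bed, on its surface (25 mm above the table), 85 mm towards +y from the press's middle; x along the length of the board outline (90 x 66 mm, black lines on bright metal, nothing raised), z up. Boards are piled here, length along this x, either way round.
- mark (a point): the gauge mark: mid-height of the 21 mm gap between the two level steel prongs of the fixed fork on the gauge post (on the post's axis). Prongs 16 mm wide, 4 mm thick, ends 50 mm from the bed's middle. Mid-gap is 43 to 82 mm above the bed, varying. The pile's top must end in the gap, within 10.5 mm of this height: take the number of boards (3 to 5) that comes nearest; a second may also fit.
- dial_grip (a point): on the dial's axis at mid-height of its bar grip, 71 mm above the table; x along the bar to its pointer end (turns with the dial), z up. The black bar is 50 mm long, 13 wide, 26 high (58 to 84 mm above the table), on a 52 mm round metal skirt; a white line and nub mark the pointer end.
- dial (a joint): dial angle in rad, growing clockwise seen from above. Six detents 0.5 rad apart: position 1 at 0, 2 at 0.5 ... 6 at 2.5, each shown by that many black dots on the white face; at position 1 the pointer stands 1.25 rad anticlockwise of the press's x axis. Stops beyond 1 and 6; a spring pulls it into the nearest detent; about 0.1 N m turns it. Starts at position 1 or 2.
- palette: bystander: white china flower palette with paint, 152 mm across, 14 mm high; origin under its centre
- cup: bystander: white water cup, 70 mm across, 90 mm high; origin under its centre
- phone: bystander: black phone, 150 x 72 x 8 mm; origin under its centre
Not all that is in view belongs to the job. What is shaped like the board7 but purple or yellow is not meant.

How it is judged:
On the way, in this order (a step that is already met when the one before it is completed fails the run):
1. the weight has been set down on the cork mat (horizontal distance between plate and bed above 0.09 m and horizontal distance between plate and mat below 0.03 m and height (world z) of plate below 0.012 m and angle between plate's own z axis and vertical below 0.08 rad and contact force between the fingers and plate below 0.3 N), for 0.2 s.
2. the pile on the bed reaches the gauge mark: the top face of a released board, square on the bed, lies in the fork's gap (((x of board1 in the frame of bed between -0.01 and 0.01 m and y of board1 in the frame of bed between -0.01 and 0.01 m and angle between the x axis of board1 and the x axis of bed, either way round below 0.2 rad and angle between the z axis of board1 and the z axis of bed, either way round below 0.08 rad and z of board1 in the frame of mark between -0.019 and 0.004 m and linear speed of board1 below 0.02 m/s and contact force between the fingers and board1 below 0.3 N) or (x of board2 in the frame of bed between -0.01 and 0.01 m and y of board2 in the frame of bed between -0.01 and 0.01 m and angle between the x axis of board2 and the x axis of bed, either way round below 0.2 rad and angle between the z axis of board2 and the z axis of bed, either way round below 0.08 rad and z of board2 in the frame of mark between -0.019 and 0.004 m and linear speed of board2 below 0.02 m/s and contact force between the fingers and board2 below 0.3 N) or (x of board3 in the frame of bed between -0.01 and 0.01 m and y of board3 in the frame of bed between -0.01 and 0.01 m and angle between the x axis of board3 and the x axis of bed, either way round below 0.2 rad and angle between the z axis of board3 and the z axis of bed, either way round below 0.08 rad and z of board3 in the frame of mark between -0.019 and 0.004 m and linear speed of board3 below 0.02 m/s and contact force between the fingers and board3 below 0.3 N) or (x of board4 in the frame of bed between -0.01 and 0.01 m and y of board4 in the frame of bed between -0.01 and 0.01 m and angle between the x axis of board4 and the x axis of bed, either way round below 0.2 rad and angle between the z axis of board4 and the z axis of bed, either way round below 0.08 rad and z of board4 in the frame of mark between -0.019 and 0.004 m and linear speed of board4 below 0.02 m/s and contact force between the fingers and board4 below 0.3 N) or (x of board5 in the frame of bed between -0.01 and 0.01 m and y of board5 in the frame of bed between -0.01 and 0.01 m and angle between the x axis of board5 and the x axis of bed, either way round below 0.2 rad and angle between the z axis of board5 and the z axis of bed, either way round below 0.08 rad and z of board5 in the frame of mark between -0.019 and 0.004 m and linear speed of board5 below 0.02 m/s and contact force between the fingers and board5 below 0.3 N) or (x of board6 in the frame of bed between -0.01 and 0.01 m and y of board6 in the frame of bed between -0.01 and 0.01 m and angle between the x axis of board6 and the x axis of bed, either way round below 0.2 rad and angle between the z axis of board6 and the z axis of bed, either way round below 0.08 rad and z of board6 in the frame of mark between -0.019 and 0.004 m and linear speed of board6 below 0.02 m/s and contact force between the fingers and board6 below 0.3 N) or (x of board7 in the frame of bed between -0.01 and 0.01 m and y of board7 in the frame of bed between -0.01 and 0.01 m and angle between the x axis of board7 and the x axis of bed, either way round below 0.2 rad and angle between the z axis of board7 and the z axis of bed, either way round below 0.08 rad and z of board7 in the frame of mark between -0.019 and 0.004 m and linear speed of board7 below 0.02 m/s and contact force between the fingers and board7 below 0.3 N))), for 0.3 s.
3. the weight rests squarely on the pile, released (x of plate in the frame of bed between -0.012 and 0.012 m and y of plate in the frame of bed between -0.012 and 0.012 m and angle between the x axis of plate and the x axis of bed, either way round below 0.2 rad and angle between the z axis of plate and the z axis of bed, either way round below 0.08 rad and z of plate in the frame of mark between -0.0115 and 0.0115 m and linear speed of plate below 0.02 m/s and contact force between the fingers and plate below 0.3 N), for 0.3 s.
4. the dial stands at the number of boards in the pile (((z of plate in the frame of bed between 0.04 and 0.05 m and value of joint dial between 0.85 and 1.15 rad) or (z of plate in the frame of bed between 0.055 and 0.065 m and value of joint dial between 1.35 and 1.65 rad) or (z of plate in the frame of bed between 0.07 and 0.08 m and value of joint dial between 1.85 and 2.15 rad) or (z of plate in the frame of bed between 0.085 and 0.095 m and value of joint dial between 2.35 and 2.65 rad))), for 0.2 s.
At the end, for the whole second after the job is handed in: Boards on the bed flat, within 10 mm along each side and 0.2 rad of the outline; pile top in the fork's gap; weight on it within 12 mm and 0.2 rad; dial within 0.15 rad of the position numbered as the boards piled; other boards over 85 mm from the bed's middle; all released, at rest (all of step 3 and ((z of plate in the frame of bed between 0.04 and 0.05 m and value of joint dial between 0.85 and 1.15 rad) or (z of plate in the frame of bed between 0.055 and 0.065 m and value of joint dial between 1.35 and 1.65 rad) or (z of plate in the frame of bed between 0.07 and 0.08 m and value of joint dial between 1.85 and 2.15 rad) or (z of plate in the frame of bed between 0.085 and 0.095 m and value of joint dial between 2.35 and 2.65 rad)) and (horizontal distance between board1 and bed above 0.085 m or (x of board1 in the frame of bed between -0.01 and 0.01 m and y of board1 in the frame of bed between -0.01 and 0.01 m and angle between the x axis of board1 and the x axis of bed, either way round below 0.2 rad and angle between the z axis of board1 and the z axis of bed, either way round below 0.08 rad)) and (horizontal distance between board2 and bed above 0.085 m or (x of board2 in the frame of bed between -0.01 and 0.01 m and y of board2 in the frame of bed between -0.01 and 0.01 m and angle between the x axis of board2 and the x axis of bed, either way round below 0.2 rad and angle between the z axis of board2 and the z axis of bed, either way round below 0.08 rad)) and (horizontal distance between board3 and bed above 0.085 m or (x of board3 in the frame of bed between -0.01 and 0.01 m and y of board3 in the frame of bed between -0.01 and 0.01 m and angle between the x axis of board3 and the x axis of bed, either way round below 0.2 rad and angle between the z axis of board3 and the z axis of bed, either way round below 0.08 rad)) and (horizontal distance between board4 and bed above 0.085 m or (x of board4 in the frame of bed between -0.01 and 0.01 m and y of board4 in the frame of bed between -0.01 and 0.01 m and angle between the x axis of board4 and the x axis of bed, either way round below 0.2 rad and angle between the z axis of board4 and the z axis of bed, either way round below 0.08 rad)) and (horizontal distance between board5 and bed above 0.085 m or (x of board5 in the frame of bed between -0.01 and 0.01 m and y of board5 in the frame of bed between -0.01 and 0.01 m and angle between the x axis of board5 and the x axis of bed, either way round below 0.2 rad and angle between the z axis of board5 and the z axis of bed, either way round below 0.08 rad)) and (horizontal distance between board6 and bed above 0.085 m or (x of board6 in the frame of bed between -0.01 and 0.01 m and y of board6 in the frame of bed between -0.01 and 0.01 m and angle between the x axis of board6 and the x axis of bed, either way round below 0.2 rad and angle between the z axis of board6 and the z axis of bed, either way round below 0.08 rad)) and (horizontal distance between board7 and bed above 0.085 m or (x of board7 in the frame of bed between -0.01 and 0.01 m and y of board7 in the frame of bed between -0.01 and 0.01 m and angle between the x axis of board7 and the x axis of bed, either way round below 0.2 rad and angle between the z axis of board7 and the z axis of bed, either way round below 0.08 rad)) and angular speed of plate below 0.1 rad/s and velocity of joint dial between -0.05 and 0.05 rad/s); the robot touches nothing.
It fails at once if the palette is pushed more than 30 mm (distance of palette from where it was at the start of the episode above 0.03 m).
It fails at once if the cup is pushed more than 30 mm (distance of cup from where it was at the start of the episode above 0.03 m).
It fails at once if the phone is pushed more than 30 mm (distance of phone from where it was at the start of the episode above 0.03 m).
Of board1, board2, board3, board4, board5, board6, board7 only 5 to 7 are there at a start; the rules pass over those that are not, and their reading is None.
At some moment in a run one of board1, board2, board3, board4, board5, board6, board7 may be knocked a few centimetres aside while the robot is not near it.
Once in a run the grip may slacken for a moment while it holds something.
It also fails if it takes over 210 s, if anything falls off the work surface, if the arm or the gripper's body presses on something with over 40 N, if the wrist force passes 120 N, or if a joint passes its speed limit or range.

ROBOT

A 6-joint arm with a two-finger parallel gripper is mounted at the origin on the work surface. World frame = base frame: x ahead of the robot, y to its left, z up, the work surface at z = 0. Lengths are in m, angles in rad, forces in N, time in s.
With the tool pointing down it reaches from about 0.325 to 1 m from the base axis. Payload 5.1 kg.
Tool frame: the origin (TCP) lies on the centre line of the jaws, within the pads' length; the fingertips stand 17 mm ahead of it and the grasp point (between the pads) lies 2 mm behind it; z points along the fingers, y is the line along which they close (so a half turn about z gives the same grasp; the last joint's range is limited). The gripper opens to 85 mm and grips with 20 to 120 N. Pads are 22 mm wide; open, the fingers measure 114 mm over their backs; the gripper's body (76 mm by 85 mm) begins 54 mm behind the grasp point. The pads swing forward as they close: fully open they stand 13 mm farther back than shut.
Start: joints at [1.128, 0.124, 1.65, -0, 1.367, -0.083], TCP at [0.229, 0.608, 0.248] pointing down, gripper open.
Joint ranges: [-2.61, 2.61], [-1.02, 2.33], [0.03, 2.71], [-1.35, 4.49], [0.32, 2.68], [-2.91, 2.91]. Speed limits (rad/s): [2.57, 2.57, 3.14, 3.14, 3.14, 3.14].

INTERFACE

Orientations are given as a unit quaternion [x, y, z, w].
In Python, from rig import get_state, snapshot, get_calibration, job_done gives the robot as it stands.
- The arm moves only by the tool arm_command, never from a script. Its arguments are lists of equal length, an entry for each row: "offset": the shift along the tool's x, y, z scaled (see below), a list of three; "rotation": the turn, a rotation vector about the tool's x, y, z scaled (see below), a list of three; "claw": the closure, from -1 (fully open) to 1 (shut). A call has 1 to 20 rows; each row shifts and turns the commanded pose from where the row before left it, along the tool's axes as they then stand; what a row does not reach is not made up. The controller multiplies each number of a shift by 0.025 m and each number of a turn by 5 degrees. A row lasts 1/12 s, in which the tool goes at most 41.7 mm and 7.16 degrees, less where a joint would pass 70% of its speed; a pose out of reach is approached as far as the arm can. A call with a number of a shift or a turn outside -1 to 1 is refused whole. A call with a gripper value outside its range is refused whole. The fingers move at their own pace and stop on an object; "grip_force" is the grip in N (left out, the last holds). Time passes only in rows, so rows that do not move let the fingers close. It gives the time, the measured TCP pose, the force, the opening and the grip force at its end, in the units of the state.
- get_state(): the state, without advancing time (a new reading comes with each control period).
- snapshot(name): name is "side" or "top"; returns (picture, depth): 480x640x3 uint8, red, green, blue; 480x640 float32, m along the optical axis (not along the pixel's ray), 0 where there is no reading.
- get_calibration(name): a dict with "fovy" (degrees; the focal length in pixels is half the picture's height over the tangent of half this angle, whatever the lens; pixels are square), "cx", "cy" (the principal point, pixels), "dist_coeffs" ([k1, k2, p1, p2, k3] as OpenCV has them; the pictures are not rectified), "R" (3x3) and "t" (3): a world point X has camera coordinates R X + t. Camera axes: x right, y down, z forward; pixel columns grow to the right and rows downward; lengths in m; the calibration is good to about 2 mm. A picture is of the moment at which its call begins. get_calibration takes no time and is no camera call.
- job_done(): hands the job in; it is judged then, once.
The state is a dict: "clock": time; "joint_positions": joint angles; "qvel": joint speeds; "effort": joint torques, N m; "eef_pos": TCP position; "eef_rot": TCP orientation; "wrist_force": force on the tool from outside, world axes, zero at the start; "wrist_torque": the same for the moment, N m; "finger_gap": finger opening in m; "gripper_force": force on a finger pad.
Only numpy, scipy, OpenCV 4.12 (cv2) and the standard library are available. Lean on these libraries where they do the work, as an engineer would, in place of code of your own. Each camera call takes 0.05 s, during which the arm holds its last target. There are 200 camera calls.

## Working session

There is one attempt and no reset: what is moved stays moved. The work goes in short steps, Python scripts to look and compute and a tool call to move; the robot and the scene stay as the last step left them, time stands still between calls to the robot, and variables do not carry over. Pictures are saved under pics/ and viewed, at most 14 in all, crops included, and the job is handed in when it is done.

Besides the shell and the picture viewer there is one more tool, called after ">>>" as name(argument=value, ...) on one line, values as JSON. arm_command: Moves the arm, as the interface text tells. Shifts and turns lie within -1 to 1; 1 stands for 0.025 m of shift or 5 degrees of turn. Its arguments: {"type":"object","properties":{"offset":{"type":"array"},"rotation":{"type":"array"},"claw":{"type":"array"},"grip_force":{"type":"number"}},"required":["offset","rotation","claw"]}

```bash
mkdir -p pics; ls; cat > h.py <<'E'
import numpy as np, cv2
from rig import get_state, snapshot, get_calibration, job_done
def K(n):
    c=get_calibration(n); f=240/np.tan(np.radians(c["fovy"])/2)
    return np.array([[f,0,c["cx"]],[0,f,c["cy"]],[0,0,1]]),np.array(c["dist_coeffs"],float),np.array(c["R"],float),np.array(c["t"],float)
def rays(n,uv):
    k,d,R,t=K(n); p=cv2.undistortPoints(np.array(uv,float).reshape(-1,1,2),k,d)[:,0]
    D=np.c_[p,np.ones(len(p))]@R; return -R.T@t,D
def onplane(n,uv,z):
    C,D=rays(n,uv); return C+D*((z-C[2])/D[:,2])[:,None]
def withdepth(n,uv,depth):
    C,D=rays(n,uv); uv=np.round(np.array(uv)).astype(int).reshape(-1,2)
    return C+D*depth[uv[:,1],uv[:,0]][:,None]
def proj(n,X):
    k,d,R,t=K(n); return cv2.projectPoints(np.array(X,float).reshape(-1,1,3),cv2.Rodrigues(R)[0],t,k,d)[0][:,0]
E
python3 - <<'E'
from h import *
np.set_printoptions(precision=3,suppress=True)
for n in("top","side"):
    p,d=snapshot(n); cv2.imwrite(f"pics/{n}0.png",p[:,:,::-1]); np.save(f"{n}d0.npy",d)
    k,dd,R,t=K(n); print(n,k.tolist(),dd,-R.T@t,R.tolist(),(d>0).mean())
print(get_state())
E
```

```text
pics
top [[474.71416828247806, 0.0, 324.9639137535014], [0.0, 474.71416828247806, 244.6703658186911], [0.0, 0.0, 1.0]] [-0.105  0.     0.     0.     0.   ] [ 0.295 -0.124  1.433] [[-0.005217089795398595, -0.9999819915548681, -0.002966233306056092], [-0.9846699743458563, 0.005654334999014888, -0.1743360838078266], [0.17434971636282454, 0.002011233869574514, -0.9846817411440735]] 0.9962434895833333
side [[600.342875339739, 0.0, 315.1748039283844], [0.0, 600.342875339739, 261.3191955079514], [0.0, 0.0, 1.0]] [0. 0. 0. 0. 0.] [-0.152 -0.83   1.294] [[0.7239171959426636, -0.6897559057473427, 0.013441871341969457], [-0.5312089461830627, -0.569738174980666, -0.6270689495300973], [0.4401828584958656, 0.4468055532962438, -0.7788477698690842]] 0.99533203125
{'clock': 0.1, 'joint_positions': array([ 1.128,  0.124,  1.652,  0.   ,  1.368, -0.083]), 'qvel': array([ 0.001, -0.003, -0.003,  0.   , -0.002,  0.   ]), 'effort': array([  0.001, -42.493, -36.665,  -0.   ,   0.004,   0.   ]), 'eef_pos': array([0.229, 0.608, 0.247]), 'eef_rot': array([ 0.179,  0.984, -0.001, -0.   ]), 'wrist_force': array([ 0.844,  0.594, -0.426]), 'wrist_torque': array([0.01 , 0.015, 0.007]), 'gripper_force': 0.0, 'finger_gap': 0.08494327696495897}
```

View pics/top0.png

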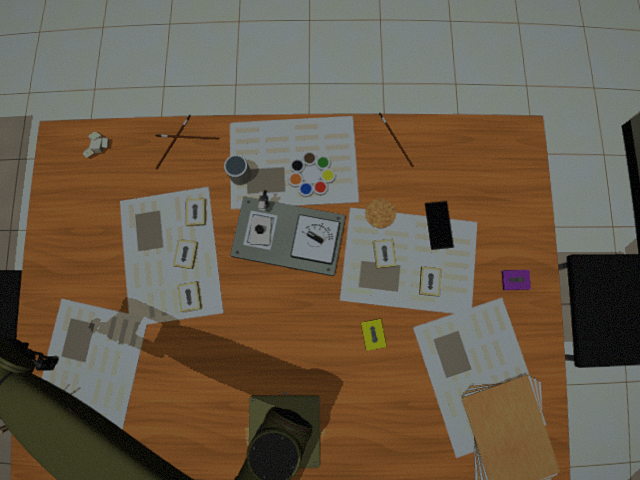

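View pics/side0.png

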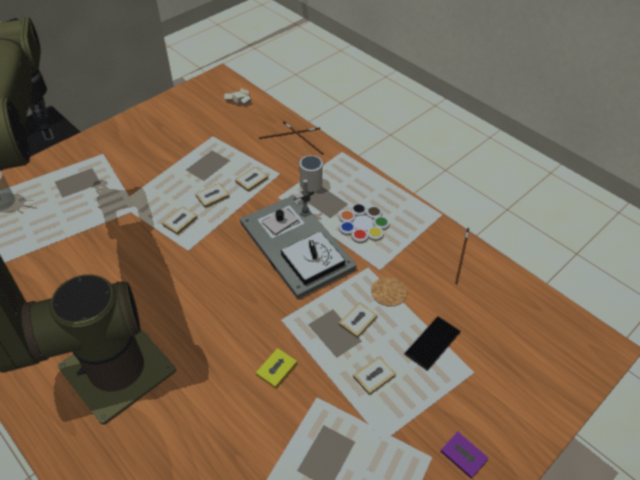

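Top view: five boards at about (195,211), (186,254), (189,296), (384,253) and (430,281). The purple block (516,280) and yellow block (373,334) are decoys. The mat is at (380,213), the press around (288,235) with the weight at (261,229) and the dial at (315,238). The cup is at (236,168), the palette at (312,174) and the phone at (439,225).

```bash
cat >> h.py <<'E'
def cloud(n,d):
    v,u=np.mgrid[0:480,0:640]; uv=np.c_[u.ravel(),v.ravel()].astype(float)
    C,D=rays(n,uv); return (C+D*d.ravel()[:,None]).reshape(480,640,3)
def rect(xy):
    r=cv2.minAreaRect(np.array(xy,np.float32).reshape(-1,1,2)*1000)
    b=cv2.boxPoints(r); e=[b[1]-b[0],b[2]-b[1]]; e=max(e,key=np.linalg.norm)
    return np.array(r[0])/1000,sorted(r[1]),np.arctan(e[1]/e[0]) if abs(e[0])>1e-6 else np.pi/2
E
python3 - <<'E'
from h import *
np.set_printoptions(precision=4,suppress=True)
d=np.load("topd0.npy"); P=cloud("top",d); h=P[:,:,2]
print("table z", np.median(h[330:380,240:340]), h[330:380,240:340].std())
for u,v in[(195,211),(186,254),(189,296),(384,253),(430,281)]: print(u,v,P[v,u], np.median(h[v-3:v+4,u-3:u+4]))
m=((h>0.009)&(h<0.022)).astype(np.uint8)
n,l,s,c=cv2.connectedComponentsWithStats(m)
for i in range(1,n):
    if s[i,4]>200:
        cs,_=cv2.findContours((l==i).astype(np.uint8),0,1); q=max(cs,key=cv2.contourArea)[:,0]
        r=rect(onplane("top",q,0.015)[:,:2]); print(c[i],s[i,4],r[0],r[1],np.degrees(r[2]))
# enlarge crops
img=cv2.imread("pics/top0.png"); g=cv2.convertScaleAbs(img,alpha=1.5)
cv2.imwrite("pics/c1.png",cv2.resize(g[185:285,220:350],None,fx=6,fy=6,interpolation=2))
s=cv2.convertScaleAbs(cv2.imread("pics/side0.png"),alpha=1.5)
cv2.imwrite("pics/c2.png",cv2.resize(s[145:300,235:360],None,fx=3.8,fy=3.8,interpolation=2))
E
```

```text
table z -0.00035835216248558677 0.07020091876447776
195 211 [0.654  0.2811 0.0153] 0.015117872472933058
186 254 [0.5183 0.3014 0.021 ] 0.016077200634849076
189 296 [0.3912 0.2884 0.0155] 0.013887658770732836
384 253 [ 0.5204 -0.3009  0.0071] 0.015533905196755793
430 281 [ 0.4326 -0.4358  0.019 ] 0.015391635654425917
[310.8191 173.9323] 1122 [ 0.7709 -0.0804] [140.52635192871094, 144.10780334472656] -0.44641942
[194.9892 211.5754] 464 [0.6528 0.2813] [57.00077438354492, 82.63687896728516] 2.4930716
[184.7928 253.5085] 531 [0.5213 0.3064] [63.47947692871094, 84.96493530273438] -8.679559
[384.0297 253.0297] 539 [ 0.5192 -0.2994] [61.447998046875, 84.65705108642578] 6.3493857
[430.163  280.9194] 546 [ 0.4334 -0.4373] [62.071475982666016, 84.88917541503906] -6.7057886
[516.1717 279.3899] 495 [ 0.4347 -0.7026] [58.12385940551758, 86.8377914428711] 89.412994
[188.7743 296.6128] 545 [0.3892 0.2902] [65.09222412109375, 84.53317260742188] 9.466223
[373.016  334.5267] 562 [ 0.2759 -0.2615] [60.1549186706543, 84.8720703125] 10.031782
[290.0736 420.0949] 1780 [-0.0003  0.0003] [203.15399169921875, 206.764892578125] -0.22941554
[482.     464.4813] 214 [-0.0894 -0.5806] [50.4810905456543, 113.75695037841797] 1.5543568
```

View pics/c1.png

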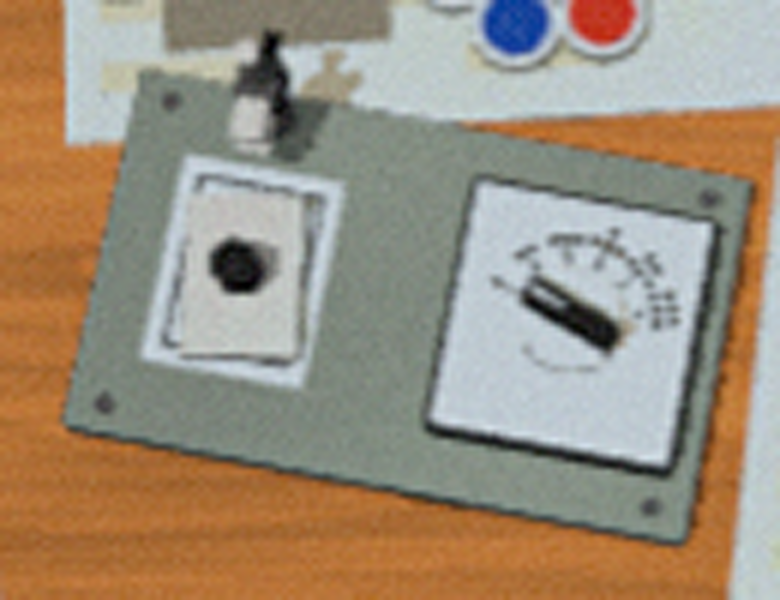

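View pics/c2.png

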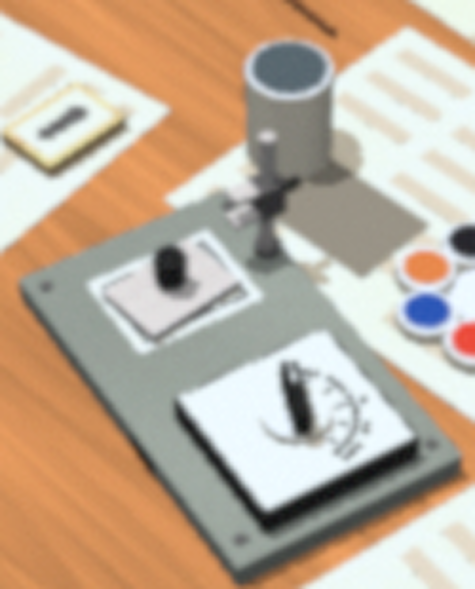

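Press corners in the crop are about (140,72), (752,182), (65,428) and (686,545). The pointer end points up-left at the single dot, so the dial is at position 1. In the side crop the fork's two pale prong tips are at about (243,190) and (240,213).

```bash
python3 - <<'E'
from h import *
np.set_printoptions(precision=4,suppress=True)
f=lambda a,s,o:(np.array(a,float)+.5)/s-.5+np.array(o)
c=f([(140,72),(752,182),(65,428),(686,545)],6,(220,185))
W=onplane("top",c,0.025)[:,:2]; print(W)
ctr=W.mean(0); yv=(W[0]+W[2]-W[1]-W[3]); ang=np.arctan2(yv[1],yv[0])-np.pi/2
xv=(W[0]+W[1]-W[2]-W[3])/2; print("size",np.linalg.norm(xv),np.linalg.norm(yv)/2,"yaw",ang,np.arctan2(xv[1],xv[0]))
yaw=(ang*2+np.arctan2(xv[1],xv[0]))/3
X=np.array([np.cos(yaw),np.sin(yaw)]);Y=np.array([-X[1],X[0]])
bed=ctr+.085*Y; dial=ctr-.085*Y; print("ctr",ctr,"bed",bed,"dial",dial,yaw)
# console corners check z=.05
cc=onplane("top",f([(476,178),(720,218),(428,430),(672,470)],6,(220,185)),.05)[:,:2]; print("console ctr",cc.mean(0))
# bed white plate corners & outline
bb=onplane("top",f([(184,157),(345,182),(142,358),(305,387)],6,(220,185)),.025)[:,:2];print("bed white ctr",bb.mean(0))
bb=onplane("top",f([(198,178),(160,345),(297,362)],6,(220,185)),.025)[:,:2];print("outl pts rel bed", [( (p-bed)@X,(p-bed)@Y) for p in bb])
pp=onplane("top",f([(190,190),(306,200),(180,350),(300,357)],6,(220,185)),.035)[:,:2];print("plate ctr",pp.mean(0),rect(pp))
print("knob top",onplane("top",f([(237,265)],6,(220,185)),.067), "side", onplane("side",f([(170,255)],3.8,(235,145)),.067))
# prongs
for z in(.06,.07,.08,.09,.1,.11,.12):
    q=[np.r_[bed+.05*X+s*Y,z] for s in(-.008,.008)]
    a=(proj("side",q)-[235,145]+.5)*3.8-.5; b=(proj("top",q)-[220,185]+.5)*6-.5
    print(z,"c2",a.ravel(),"c1",b.ravel())
print("post top c2",(proj("side",[np.r_[bed+.082*X,.143]])-[235,145]+.5)*3.8,"c1",(proj("top",[np.r_[bed+.082*X,.143]])-[220,185]+.5)*6)
d=np.load("sided0.npy");P=cloud("side",d)
L=P-np.r_[bed,0.025]; lx=L[:,:,:2]@X; ly=L[:,:,:2]@Y
m=(lx>.045)&(lx<.1)&(abs(ly)<.015)&(L[:,:,2]>.01)&(L[:,:,2]<.13)
v,u=np.where(m)
for a,b in zip(v,u):
    if lx[a,b]<.072: print(b,a,np.array([lx[a,b],ly[a,b],L[a,b,2]]))
E
```

```text
[[ 0.6959  0.1308]
 [ 0.6357 -0.1826]
 [ 0.5112  0.1638]
 [ 0.4508 -0.1475]]
size 0.1879425971231557 0.31811941559574014 yaw -0.19073604978617031 -0.18234056234797444
ctr [ 0.5734 -0.0089] bed [0.5893 0.0746] dial [ 0.5575 -0.0924] -0.18793755397343836
console ctr [ 0.5586 -0.0926]
bed white ctr [0.5915 0.075 ]
outl pts rel bed [(np.float64(0.04487163138907599), np.float64(0.033806431779960795)), (np.float64(-0.04323730175110577), np.float64(0.03467732501650538)), (np.float64(-0.03919815871562105), np.float64(-0.03527875720813501))]
plate ctr [0.5875 0.0735] (array([0.588 , 0.0732]), [60.425106048583984, 83.83744812011719], np.float32(-0.038238827))
knob top [[0.5853 0.0725 0.067 ]] side [[0.5908 0.0718 0.067 ]]
0.06 c2 [229.3484 241.2174 218.1639 228.159 ] c1 [271.3271 166.0756 239.9441 160.4755]
0.07 c2 [229.177  231.8578 217.9422 218.7855] c1 [268.75   161.1862 237.1514 155.5513]
0.08 c2 [229.004  222.4119 217.7185 209.326 ] c1 [266.1371 156.2283 234.32   150.5582]
0.09 c2 [228.8293 212.8784 217.4927 199.7792] c1 [263.4875 151.2004 231.4489 145.4947]
0.1 c2 [228.6531 203.2561 217.
[... 1741 characters left out ...]
 [0.0592 0.0012 0.0468]
297 202 [ 0.0586 -0.0053  0.0527]
298 202 [ 0.0629 -0.0037  0.049 ]
299 202 [ 0.065  -0.0056  0.0495]
300 202 [ 0.07   -0.0029  0.0444]
301 202 [ 0.0687 -0.0105  0.0516]
302 202 [ 0.0711 -0.0119  0.0516]
295 203 [0.0569 0.0029 0.0425]
296 203 [ 0.0557 -0.0045  0.0495]
297 203 [ 0.0565 -0.0086  0.0526]
298 203 [ 0.0609 -0.0069  0.0488]
299 203 [ 0.0625 -0.0098  0.0504]
300 203 [ 0.0676 -0.0069  0.0451]
301 203 [ 0.0698 -0.0086  0.0454]
296 204 [ 0.0574 -0.0016  0.042 ]
297 204 [ 0.0559 -0.0096  0.0498]
298 204 [ 0.0582 -0.0113  0.0501]
299 204 [ 0.0617 -0.0109  0.0478]
300 204 [ 0.0671 -0.0075  0.0419]
297 205 [ 0.0573 -0.0072  0.0429]
298 205 [ 0.0588 -0.0102  0.0447]
```

```bash
cat >> h.py <<'E'
def comps(n,d,lo,hi,zp,amin=150):
    P=cloud(n,d);h=P[:,:,2]; m=cv2.morphologyEx(((h>lo)&(h<hi)).astype(np.uint8),cv2.MORPH_OPEN,np.ones((2,2)))
    k,l,s,c=cv2.connectedComponentsWithStats(m); out=[]
    for i in range(1,k):
        if s[i,4]>amin:
            q=max(cv2.findContours((l==i).astype(np.uint8),0,1)[0],key=cv2.contourArea)[:,0]
            w=onplane(n,q,zp)[:,:2]
            if (abs(w)<1).all():
                r=rect(w); out.append((c[i].round(),s[i,4],r[0].round(4),np.round(r[1],1),round(float(r[2]),3)))
    return out
E
python3 - <<'E'
from h import *
for n in("top","side"):
    d=np.load(n+"d0.npy")
    print(n,"boards");[print(x) for x in comps(n,d,.009,.021,.015)]
    print(n,"station");[print(x) for x in comps(n,d,.019,.031,.025,800)]
    print(n,"console/plates");[print(x) for x in comps(n,d,.045,.056,.05,300)]
P=cloud("side",np.load("sided0.npy"))[:,:,2];I=cloud("side",np.load("sided0.npy"))
st=(I[:,:,0]>.50)&(I[:,:,0]<.52)&(abs(I[:,:,1]-.04)<.06);print("housing z side",np.median(P[st]))
print("table z side",np.median(P[(I[:,:,0]>.3)&(I[:,:,0]<.45)&(abs(I[:,:,1])<.1)]))
# mat by colour, both
for n,(u,v) in(("top",(380,213)),("side",(389,291))):
    hsv=cv2.cvtColor(cv2.imread(f"pics/{n}0.png"),cv2.COLOR_BGR2HSV); print(n,"mat hsv",hsv[v,u],hsv[v+3,u-3])
E
```

```text
top boards
(array([312., 175.]), np.int32(1038), array([ 0.7674, -0.0826]), array([138.2, 145.6]), -1.039)
(array([196., 213.]), np.int32(456), array([0.6495, 0.278 ]), array([57. , 82.5]), 0.043)
(array([186., 255.]), np.int32(520), array([0.5182, 0.3032]), array([63.3, 84.9]), -0.152)
(array([385., 254.]), np.int32(528), array([ 0.5162, -0.3029]), array([60.3, 84.6]), 0.111)
(array([431., 282.]), np.int32(526), array([ 0.4305, -0.4402]), array([61.3, 84.6]), -0.109)
(array([517., 280.]), np.int32(480), array([ 0.4317, -0.7065]), array([58.1, 84.9]), 1.56)
(array([190., 298.]), np.int32(522), array([0.3861, 0.286 ]), array([63.1, 84.2]), 0.169)
(array([374., 336.]), np.int32(543), array([ 0.273 , -0.2643]), array([60.1, 84.7]), 0.175)
(array([289., 418.]), np.int32(1387), array([-0.0002, -0.0026]), array([200.9, 203. ]), 1.566)
top station
(array([281., 236.]), np.int32(3691), array([ 0.5716, -0.0107]), array([190.8, 317.2]), 1.376)
(array([512., 432.]), np.int32(6460), array([-0.0229, -0.6609]), array([216.9, 305.7]), 0.283)
top console/plates
(array([316., 240.]), np.int32(1404), 
[... 579 characters left out ...]
16, -0.0118]), array([204.6, 205.9]), 1.567)
(array([277., 368.]), np.int32(791), array([ 0.2779, -0.2716]), array([61.9, 87.7]), 0.171)
(array([375., 376.]), np.int32(798), array([ 0.4345, -0.446 ]), array([62.2, 87.7]), -0.115)
(array([466., 455.]), np.int32(1037), array([ 0.4362, -0.711 ]), array([63.1, 84.1]), -1.554)
side station
(array([292., 242.]), np.int32(3225), array([ 0.5749, -0.0192]), array([191.8, 322.1]), 1.378)
side console/plates
(array([313., 258.]), np.int32(1360), array([ 0.5589, -0.1013]), array([126.2, 131.4]), -0.193)
housing z side 0.02511144161164025
table z side -0.00032866244281481993
top mat hsv [ 17 149 115] [ 18 145 128]
side mat hsv [ 16 127 145] [ 17 126 146]
```

Both cameras agree on the press to within about 2 mm: centre near (0.5735,-0.0085), yaw -0.19. The prong tops sit at about 48 and 73 mm above the bed, so mid-gap is about 59–60 mm. That means 4 boards.

```bash
cat >> h.py <<'E'
from scipy.spatial.transform import Rotation as Ro
YAW=-0.192; CTR=np.array([.5735,-.0085]); PX=np.array([np.cos(YAW),np.sin(YAW)]); PY=np.array([-PX[1],PX[0]]); BED=CTR+.085*PY; DIAL=CTR-.085*PY
def plan(x,y,z,beta=None):
    "shift (units of 25mm, tool axes after the turn) and turn (5 deg units) from now; beta = heading of tool y, deg"
    s=get_state(); R=Ro.from_quat(s["eef_rot"]).as_matrix(); b0=np.degrees(np.arctan2(R[1,1],R[0,1]))
    if beta is None: beta=b0
    dB=(beta-b0+90)%180-90; b=np.radians(b0+dB); d=np.array([x,y,z])-s["eef_pos"]
    t=np.array([-np.sin(b)*d[0]+np.cos(b)*d[1],np.cos(b)*d[0]+np.sin(b)*d[1],-d[2]])
    print(f"t={s['clock']:.1f} at {np.round(s['eef_pos'],4)} beta {b0:.2f} tilt {np.degrees(np.arccos(-R[2,2])):.2f} shift units {np.round(t/.025,3)} turn units {-dB/5:.3f}")
def boards(n="top"):
    d=snapshot(n)[1]; P=cloud(n,d);h=P[:,:,2]; k,l,s,c=cv2.connectedComponentsWithStats(((h>.009)&(h<.022)).astype(np.uint8))
    for i in range(1,k):
        if 200<s[i,4]<900:
            q=max(cv2.findContours((l==i).astype(np.uint8),0,1)[0],key=cv2.contourArea)[:,0]
            r=rect(onplane(n,q,.015)[:,:2])
            if r[0][0]>.2: print(c[i].round(),r[0].round(4),np.round(r[1],1),"beta",round(90+np.degrees(float(r[2])),1))
E
python3 - <<'E'
from h import *
print("bed",BED,"dial",DIAL)
hsv=cv2.cvtColor(cv2.imread("pics/top0.png"),cv2.COLOR_BGR2HSV)
m=np.zeros((480,640),np.uint8); m[190:235,360:402]=cv2.inRange(hsv,(10,80,60),(25,255,255))[190:235,360:402]
k,l,s,c=cv2.connectedComponentsWithStats(m); i=1+s[1:,4].argmax(); q=max(cv2.findContours((l==i).astype(np.uint8),0,1)[0],key=cv2.contourArea)[:,0]
cc,r=cv2.minEnclosingCircle((onplane("top",q,.004)[:,:2]*1000).astype(np.float32)); print("mat px",c[i],"world",cc,r)
plan(.5865,.073,.16,79)
E
```

```text
bed [0.58971991 0.07493809] dial [ 0.55728009 -0.09193809]
mat px [380.75038402 205.78725038] world (677.8750610351562, -295.89324951171875) 77.11547088623047
t=0.1 at [0.2287 0.6079 0.2471] beta 69.39 tilt 0.11 shift units [-18.133 -18.272   3.486] turn units -1.923
```

>>> arm_command(offset=[[0, 0, 0], [0, 0, 0], [-1, -1, 0], [-1, -1, 0], [-1, -1, 0], [-1, -1, 0], [-1, -1, 0], [-1, -1, 0], [-1, -1, 0], [-1, -1, 0], [-1, -1, 0], [-1, -1, 0], [-1, -1, 0], [-1, -1, 0], [-1, -1, 0], [-1, -1, 0], [-1, -1, 0.5], [-1, -1, 0.5], [-1, -1, 0.5], [-1, -1, 0.5]], rotation=[[0, 0, -1], [0, 0, -0.923], [0, 0, 0], [0, 0, 0], [0, 0, 0], [0, 0, 0], [0, 0, 0], [0, 0, 0], [0, 0, 0], [0, 0, 0], [0, 0, 0], [0, 0, 0], [0, 0, 0], [0, 0, 0], [0, 0, 0], [0, 0, 0], [0, 0, 0], [0, 0, 0], [0, 0, 0], [0, 0, 0]], claw=[-1, -1, -1, -1, -1, -1, -1, -1, -1, -1, -1, -1, -1, -1, -1, -1, -1, -1, -1, -1], grip_force=40)

```text
clock: 1.77
eef_pos: [0.5852, 0.0791, 0.1974]
eef_rot: [0.096, 0.995, 0.0, -0.0]
wrist_force: [0.2, -0.9, -0.3]
finger_gap: 0.0855
gripper_force: 0.0
```

```bash
python3 - <<'E'
from h import *
plan(.5865,.073,.058,79)
print("mat eye",onplane("top",[(381,213.5)],.004), "knob proj top", proj("top",[[.5865,.073,.067]]))
p,d=snapshot("side"); cv2.imwrite("pics/s1.png",p[:,:,::-1])
s=get_state(); u,v=proj("side",[s["eef_pos"]])[0].round().astype(int); print("tcp px",u,v)
R=Ro.from_quat(s["eef_rot"]).as_matrix(); P=cloud("side",d); L=(P-s["eef_pos"])@R
m=(abs(L[:,:,0])<.018)&(abs(L[:,:,1])<.07)&(L[:,:,2]>-.03)&(L[:,:,2]<.04)
q=L[m]; 
for sgn in(-1,1):
    w=q[q[:,1]*sgn>.02]; print(sgn,len(w),"tip z ahead of TCP (pct 90,97,100)",np.percentile(w[:,2],[90,97,100]) if len(w) else None)
cv2.imwrite("pics/s1c.png",cv2.resize(cv2.convertScaleAbs(p[max(v-70,0):v+70,max(u-80,0):u+80,::-1],alpha=1.6),None,fx=4,fy=4))
E
```

```text
t=1.8 at [0.5852 0.0791 0.1974] beta 78.99 tilt 0.03 shift units [-0.098 -0.229  5.575] turn units -0.003
mat eye [[ 0.64475002 -0.29537851  0.004     ]] knob proj top [[258.92747626 228.35128282]]
tcp px 276 179
-1 56 tip z ahead of TCP (pct 90,97,100) [-0.00469951 -0.00162886  0.00123432]
1 69 tip z ahead of TCP (pct 90,97,100) [-0.00213457  0.00019911  0.00344633]
```

View pics/s1c.png

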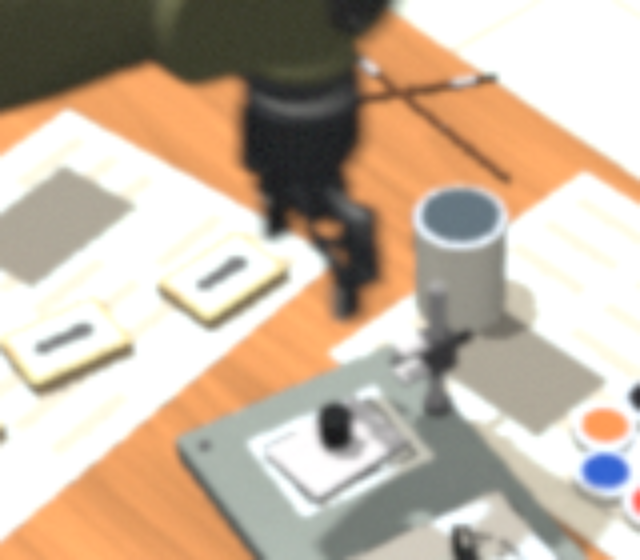

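The open fingertips, around (275,230) and (345,305) in the crop, stand about 3–4 mm ahead of the TCP, so the stated 17 mm is for shut fingers. The weight's knob at (335,425) is below and between them. I'll go down and grip it.

>>> arm_command(offset=[[-0.098, -0.229, 0.6], [0, 0, 1], [0, 0, 1], [0, 0, 1], [0, 0, 1], [0, 0, 0.5], [0, 0, 0.475], [0, 0, 0], [0, 0, 0], [0, 0, 0], [0, 0, 0], [0, 0, 0], [0, 0, 0], [0, 0, 0], [0, 0, 0]], rotation=[[0, 0, 0], [0, 0, 0], [0, 0, 0], [0, 0, 0], [0, 0, 0], [0, 0, 0], [0, 0, 0], [0, 0, 0], [0, 0, 0], [0, 0, 0], [0, 0, 0], [0, 0, 0], [0, 0, 0], [0, 0, 0], [0, 0, 0]], claw=[-1, -1, -1, -1, -1, -1, -1, -1, 1, 1, 1, 1, 1, 1, 1], grip_force=50)

```text
clock: 3.07
eef_pos: [0.5869, 0.0746, 0.0603]
eef_rot: [0.096, 0.995, -0.0, 0.001]
wrist_force: [-1.4, -2.0, 5.9]
finger_gap: 0.023
gripper_force: 49.6
```

>>> arm_command(offset=[[0, 0, -0.3], [0, 0, -0.7], [0, 0, -1], [0, 0, -1], [0, 0, -1], [0, 0, -1], [0, 0, -0.5], [0, 0, 0]], rotation=[[0, 0, 0], [0, 0, 0], [0, 0, 0], [0, 0, 0], [0, 0, 0], [0, 0, 0], [0, 0, 0], [0, 0, 0]], claw=[1, 1, 1, 1, 1, 1, 1, 1])

```text
clock: 3.73
eef_pos: [0.5876, 0.0749, 0.1998]
eef_rot: [0.096, 0.995, 0.0, 0.003]
wrist_force: [1.0, -0.2, -3.1]
finger_gap: 0.0234
gripper_force: 49.6
```

```bash
python3 - <<'E'
from h import *
plan(.645,-.2955,.043,79)
E
```

```text
t=3.7 at [0.5876 0.0749 0.1998] beta 79.00 tilt 0.33 shift units [ -5.081 -14.104   6.271] turn units 0.000
```

>>> arm_command(offset=[[-0.34, -0.94, 0], [-0.34, -0.94, 0], [-0.34, -0.94, 0], [-0.34, -0.94, 0], [-0.34, -0.94, 0], [-0.34, -0.94, 0], [-0.34, -0.94, 0], [-0.34, -0.94, 0], [-0.34, -0.94, 0], [-0.34, -0.94, 0], [-0.34, -0.94, 0], [-0.34, -0.94, 0], [-0.34, -0.94, 0.5], [-0.34, -0.94, 1], [-0.34, -0.94, 1], [0, 0, 1], [0, 0, 1], [0, 0, 1], [0, 0, 0.6], [0, 0, 0.17]], rotation=[[0, 0, 0], [0, 0, 0], [0, 0, 0], [0, 0, 0], [0, 0, 0], [0, 0, 0], [0, 0, 0], [0, 0, 0], [0, 0, 0], [0, 0, 0], [0, 0, 0], [0, 0, 0], [0, 0, 0], [0, 0, 0], [0, 0, 0], [0, 0, 0], [0, 0, 0], [0, 0, 0], [0, 0, 0], [0, 0, 0]], claw=[1, 1, 1, 1, 1, 1, 1, 1, 1, 1, 1, 1, 1, 1, 1, 1, 1, 1, 1, 1])

```text
clock: 5.4
eef_pos: [0.6411, -0.2943, 0.0377]
eef_rot: [0.096, 0.995, 0.002, -0.005]
wrist_force: [-14.7, 6.3, 21.7]
finger_gap: 0.0237
gripper_force: 55.3
```

>>> arm_command(offset=[[0, 0, 0], [0, 0, 0.1], [0, 0, 0]], rotation=[[0, 0, 0], [0, 0, 0], [0, 0, 0]], claw=[1, 1, 1])

```text
clock: 5.65
eef_pos: [0.6431, -0.2951, 0.0379]
eef_rot: [0.096, 0.995, 0.001, -0.002]
wrist_force: [-5.6, 1.7, 8.4]
finger_gap: 0.0233
gripper_force: 53.7
```

```bash
python3 - <<'E'
from h import *
plan(.645,-.2955,.0393,79)
p,d=snapshot("side"); cv2.imwrite("pics/s2.png",cv2.resize(cv2.convertScaleAbs(p[220:340,320:460,::-1],alpha=1.6),None,fx=5,fy=5))
E
```

```text
t=5.7 at [ 0.6431 -0.2951  0.0379] beta 79.02 tilt 0.21 shift units [-0.078  0.001 -0.057] turn units 0.005
```

View pics/s2.png

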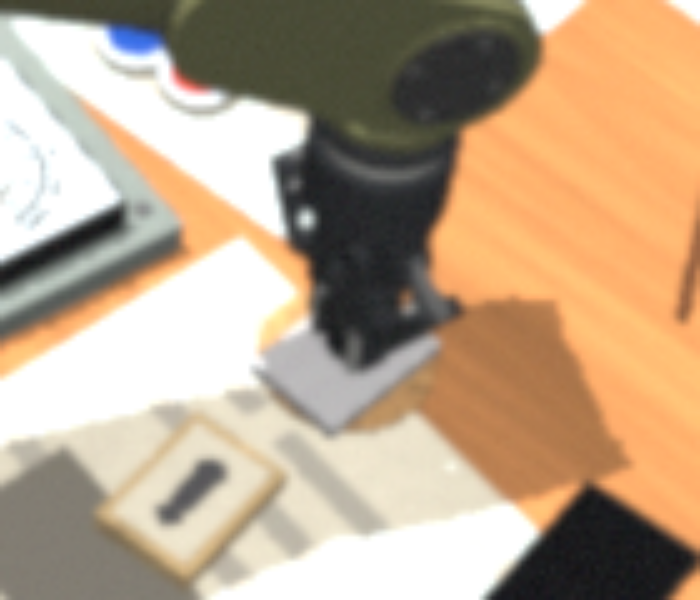

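The weight is flat on the cork mat, near (350,375), with the mat showing all round it. Releasing and rising.

>>> arm_command(offset=[[0, 0, 0], [0, 0, 0], [0, 0, 0], [0, 0, 0], [0, 0, 0], [0, 0, 0], [0, 0, -1], [0, 0, -1], [0, 0, -1], [0, 0, -1], [0, 0, 0]], rotation=[[0, 0, 0], [0, 0, 0], [0, 0, 0], [0, 0, 0], [0, 0, 0], [0, 0, 0], [0, 0, 0], [0, 0, 0], [0, 0, 0], [0, 0, 0], [0, 0, 0]], claw=[-1, -1, -1, -1, -1, -1, -1, -1, -1, -1, -1])

```text
clock: 6.62
eef_pos: [0.6472, -0.2974, 0.1446]
eef_rot: [0.096, 0.995, -0.002, 0.005]
wrist_force: [0.6, -0.3, 2.1]
finger_gap: 0.0854
gripper_force: 0.0
```

```bash
python3 - <<'E'
from h import *
boards("top"); print("side");boards("side")
plan(.5192,-.2994,.1,96.4)
E
```

```text
[195. 212.] [0.6514 0.281 ] [57.  89.5] beta 92.9
[185. 253.] [0.5214 0.3067] [62.9 85. ] beta 81.3
[389. 257.] [ 0.5124 -0.323 ] [40.  93.9] beta 67.8
[430. 281.] [ 0.4332 -0.4372] [61.8 85.3] beta 84.1
[516. 279.] [ 0.4348 -0.7026] [58.1 86.8] beta 179.4
[189. 296.] [0.3892 0.2891] [63.3 84.5] beta 99.7
[373. 335.] [ 0.2759 -0.2616] [60.2 84.8] beta 99.8
side
[606.  14.] [2.3612 0.039 ] [ 45.8 317.6] beta 179.9
[212. 195.] [0.5223 0.3001] [67.6 86.2] beta 81.3
[180. 219.] [0.3925 0.283 ] [65.6 86.3] beta 100.6
[359. 224.] [ 0.7585 -0.0821] [121.7 138.2] beta 128.7
[295. 269.] [ 0.5019 -0.0374] [168.3 372.8] beta 18.9
[389. 292.] [ 0.6418 -0.3011] [68.1 91.8] beta 89.0
[358. 319.] [ 0.5202 -0.3071] [62.  88.4] beta 95.6
[429. 345.] [ 0.6051 -0.4803] [ 70.4 145.8] beta 95.3
[276. 367.] [ 0.2786 -0.2683] [63.1 87. ] beta 99.5
[374. 375.] [ 0.4348 -0.4427] [63.3 86.8] beta 84.7
t=6.7 at [ 0.6449 -0.2961  0.139 ] beta 79.00 tilt 0.20 shift units [5.01  0.43  1.562] turn units -3.479
```

The weight is released on the mat, about (0.642,-0.296). Board D at (358,319) in the side view matches the first top-view measurement, so I pick it first.

>>> arm_command(offset=[[0, 0, 0], [0, 0, 0], [0, 0, 0], [0, 0, 0], [1, 0.08, 0], [1, 0.08, 0], [1, 0.09, 0], [1, 0.09, 0], [1, 0.09, 0.6], [0, 0, 1], [0, 0, 1], [0, 0, 1], [0, 0, 0.7], [0, 0, 0.6], [0, 0, 0]], rotation=[[0, 0, -1], [0, 0, -1], [0, 0, -1], [0, 0, -0.45], [0, 0, 0], [0, 0, 0], [0, 0, 0], [0, 0, 0], [0, 0, 0], [0, 0, 0], [0, 0, 0], [0, 0, 0], [0, 0, 0], [0, 0, 0], [0, 0, 0]], claw=[-1, -1, -1, -1, -1, -1, -1, -1, -1, -1, -1, -1, -1, -1, -1])

```text
clock: 7.97
eef_pos: [0.5146, -0.296, 0.0087]
eef_rot: [-0.054, 0.999, 0.003, -0.004]
wrist_force: [-0.9, 0.1, -0.4]
finger_gap: 0.0855
gripper_force: 0.0
```

>>> arm_command(offset=[[0, 0, 0], [0, 0, 0], [0, 0, 0], [0, 0, 0], [0, 0, 0], [0, 0, 0]], rotation=[[0, 0, 0], [0, 0, 0], [0, 0, 0], [0, 0, 0], [0, 0, 0], [0, 0, 0]], claw=[1, 1, 1, 1, 1, 1])

```text
clock: 8.47
eef_pos: [0.5191, -0.2989, 0.0157]
eef_rot: [-0.055, 0.999, -0.001, 0.001]
wrist_force: [-0.4, -0.1, 2.7]
finger_gap: 0.0586
gripper_force: 56.5
```

```bash
python3 - <<'E'
from h import *
plan(.5192,-.2995,.016,96.2)
plan(*BED,.016,79)
E
```

```text
t=8.5 at [ 0.5191 -0.2989  0.0157] beta 96.25 tilt 0.10 shift units [-0.002 -0.022 -0.012] turn units 0.010
t=8.5 at [ 0.5191 -0.2989  0.0157] beta 96.25 tilt 0.10 shift units [ 8.000e-02  1.522e+01 -1.200e-02] turn units 3.450
```

>>> arm_command(offset=[[0, 0, -0.5], [0, 0, -1], [0, 0, -1], [0, 0, -1], [0, 0, -1], [0, 0, -0.7], [0, 0, 0], [0, 0, 0], [0, 0, 0], [0, 0, 0]], rotation=[[0, 0, 0], [0, 0, 0], [0, 0, 0], [0, 0, 0], [0, 0, 0], [0, 0, 0], [0, 0, 1], [0, 0, 1], [0, 0, 1], [0, 0, 0.45]], claw=[1, 1, 1, 1, 1, 1, 1, 1, 1, 1], grip_force=60)

```text
clock: 9.3
eef_pos: [0.5185, -0.2985, 0.1458]
eef_rot: [0.098, 0.995, -0.0, 0.0]
wrist_force: [-0.4, -0.4, -1.1]
finger_gap: 0.0585
gripper_force: 65.8
```

>>> arm_command(offset=[[0.01, 0.9, 0], [0.01, 0.9, 0], [0.01, 0.9, 0], [0.01, 0.9, 0], [0.01, 0.9, 0], [0.01, 0.9, 0], [0.01, 0.9, 0], [0.01, 0.9, 0], [0.01, 0.9, 0], [0.01, 0.9, 0], [0.01, 0.9, 0], [0.01, 0.9, 0], [0.01, 0.9, 0], [0.01, 0.9, 0], [0.01, 0.9, 0], [0.01, 0.9, 0], [0.01, 0.82, 0], [0, 0, 0], [0, 0, 0], [0, 0, 0]], rotation=[[0, 0, 0], [0, 0, 0], [0, 0, 0], [0, 0, 0], [0, 0, 0], [0, 0, 0], [0, 0, 0], [0, 0, 0], [0, 0, 0], [0, 0, 0], [0, 0, 0], [0, 0, 0], [0, 0, 0], [0, 0, 0], [0, 0, 0], [0, 0, 0], [0, 0, 0], [0, 0, 0], [0, 0, 0], [0, 0, 0]], claw=[1, 1, 1, 1, 1, 1, 1, 1, 1, 1, 1, 1, 1, 1, 1, 1, 1, 1, 1, 1])

```text
clock: 10.97
eef_pos: [0.5868, 0.0754, 0.1451]
eef_rot: [0.096, 0.995, -0.0, 0.0]
wrist_force: [-0.1, -0.4, -0.0]
finger_gap: 0.0582
gripper_force: 65.8
```

```bash
python3 - <<'E'
from h import *
plan(*(BED-.002*PX),.0407,79)
p,d=snapshot("top"); cv2.imwrite("pics/t3.png",cv2.resize(cv2.convertScaleAbs(p[170:290,210:350,::-1],alpha=1.6),None,fx=4,fy=4))
p,d=snapshot("side"); 
P=cloud("side",d)-[0,-.006,0]; L=P[:,:,:2]-BED; lx=L@PX;ly=L@PY
m=(P[:,:,2]>.11)&(P[:,:,2]<.165)&(abs(lx)<.06)&(abs(ly)<.05)
cv2.imwrite("pics/s3.png",cv2.resize(cv2.convertScaleAbs(p[130:270,220:380,::-1],alpha=1.6),None,fx=4,fy=4))
E
```

```text
t=11.0 at [0.5868 0.0754 0.1451] beta 79.01 tilt 0.02 shift units [-3.900e-02  4.000e-03  4.175e+00] turn units 0.002
```

View pics/s3.png

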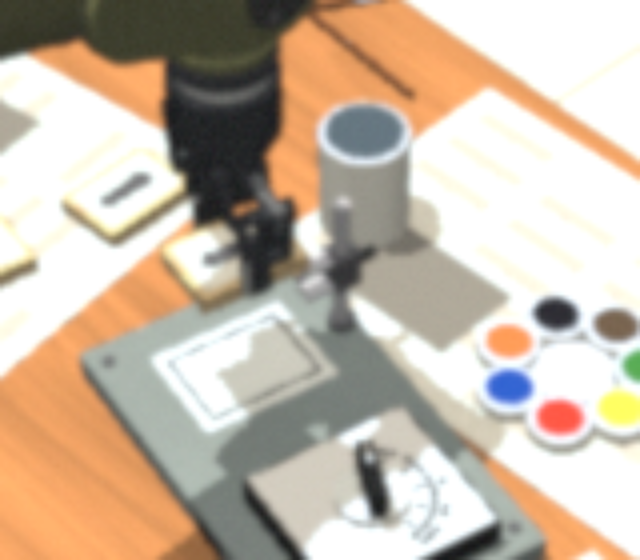

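The board hangs level over the bed. The outline's corners show at (170,363), (277,313), (322,368) and (213,420). I check its centre before lowering.

```bash
python3 - <<'E'
from h import *
c=(np.array([(170,363),(277,313),(322,368),(213,420)])+.5)/4-.5+[220,130]
W=onplane("side",c,.025)[:,:2]-[.001,-.0065]; print(W.mean(0),"BED",BED, "yaw",np.arctan2(*( (W[1]+W[2]-W[0]-W[3])[::-1])))
E
```

```text
[0.59466769 0.07851778] BED [0.58971991 0.07493809] yaw -0.17179597991886408
```

>>> arm_command(offset=[[-0.04, 0, 1], [0, 0, 1], [0, 0, 1], [0, 0, 0.5], [0, 0, 0.3], [0, 0, 0.2], [0, 0, 0], [0, 0, 0]], rotation=[[0, 0, 0], [0, 0, 0], [0, 0, 0], [0, 0, 0], [0, 0, 0], [0, 0, 0], [0, 0, 0], [0, 0, 0]], claw=[1, 1, 1, 1, 1, 1, 1, 1])

```text
clock: 11.73
eef_pos: [0.5889, 0.0754, 0.0459]
eef_rot: [0.096, 0.995, 0.0, 0.001]
wrist_force: [0.7, 0.3, 0.1]
finger_gap: 0.058
gripper_force: 65.8
```

>>> arm_command(offset=[[-0.06, 0, 0], [0, 0, 0.12], [0, 0, 0.1], [0, 0, 0], [0, 0, 0]], rotation=[[0, 0, 0], [0, 0, 0], [0, 0, 0], [0, 0, 0], [0, 0, 0]], claw=[1, 1, 1, 1, 1])

```text
clock: 12.15
eef_pos: [0.5906, 0.0753, 0.0408]
eef_rot: [0.096, 0.995, 0.0, 0.001]
wrist_force: [-1.2, -0.2, 4.6]
finger_gap: 0.0584
gripper_force: 66.5
```

>>> arm_command(offset=[[0, 0, 0], [0, 0, 0], [0, 0, 0], [0, 0, 0], [0, 0, -0.5], [0, 0, -1], [0, 0, -1], [0, 0, -1], [0, 0, -1], [0, 0, -0.5], [0.3, 1, 0], [0.3, 1, 0], [0.3, 1, 0], [0.3, 1, 0], [0.3, 1, 0], [0.3, 1, 0], [0.3, 1, 0], [0, 0, 0], [0, 0, 0]], rotation=[[0, 0, 0], [0, 0, 0], [0, 0, 0], [0, 0, 0], [0, 0, 0], [0, 0, 0], [0, 0, 0], [0, 0, 0], [0, 0, 0], [0, 0, 0], [0, 0, 0], [0, 0, 0], [0, 0, 0], [0, 0, 0], [0, 0, 0], [0, 0, 0], [0, 0, 0], [0, 0, 0], [0, 0, 0]], claw=[-1, -1, -1, -1, -1, -1, -1, -1, -1, -1, -1, -1, -1, -1, -1, -1, -1, -1, -1])

```text
clock: 13.73
eef_pos: [0.5708, 0.258, 0.164]
eef_rot: [0.095, 0.996, -0.0, -0.0]
wrist_force: [0.6, 0.1, -0.2]
finger_gap: 0.0854
gripper_force: 0.0
```

```bash
cat >> h.py <<'E'
BED=np.array([.5915,.0755])
def pile(n,ztop,off=(0,0)):
    "centre, size and yaw of the face at height ztop over the bed, from depth"
    p,d=snapshot(n); P=cloud(n,d); P[:,:,:2]-=off; L=P[:,:,:2]-BED; lx,ly=L@PX,L@PY
    m=((abs(P[:,:,2]-ztop)<.0065)&(abs(lx)<.065)&(abs(ly)<.052)).astype(np.uint8)
    k,l,s,c=cv2.connectedComponentsWithStats(m); i=1+s[1:,4].argmax()
    q=max(cv2.findContours((l==i).astype(np.uint8),0,1)[0],key=cv2.contourArea)[:,0]
    w=onplane(n,q,ztop)[:,:2]-off; r=rect(w); e=r[0]-BED
    print(n,"n",s[i,4],"pile off bed x,y mm",round(e@PX*1000,1),round(e@PY*1000,1),np.round(r[1],1),"dyaw",round(float(r[2])-YAW,3),"z",np.median(P[:,:,2][l==i]).round(4)); return p
E
python3 - <<'E'
from h import *
p=pile("top",.04); cv2.imwrite("pics/t4.png",cv2.resize(cv2.convertScaleAbs(p[190:265,225:325,::-1],alpha=1.6),None,fx=7,fy=7,interpolation=2))
pile("side",.04,(.001,-.0065)); boards()
plan(.5214,.3067,.14,81.3)
E
```

```text
top n 538 pile off bed x,y mm -0.2 -2.2 [61.5 85.1] dyaw 0.006 z 0.0396
side n 483 pile off bed x,y mm -1.0 -1.1 [65.8 87.4] dyaw -0.006 z 0.0396
[196. 208.] [0.6607 0.2817] [57.  66.8] beta 92.5
[381. 213.] [ 0.6452 -0.2941] [61.6 86.1] beta 88.7
[441. 236.] [ 0.5766 -0.4747] [69.8 81. ] beta 93.8
[430. 281.] [ 0.4333 -0.4383] [63.8 84.9] beta 83.5
[516. 280.] [ 0.4348 -0.7032] [58.1 85.5] beta 179.4
[373. 334.] [ 0.2759 -0.2614] [60.3 84.9] beta 100.0
t=13.9 at [0.5713 0.2562 0.164 ] beta 78.96 tilt 0.04 shift units [2.277 1.696 0.961] turn units -0.468
```

View pics/t4.png

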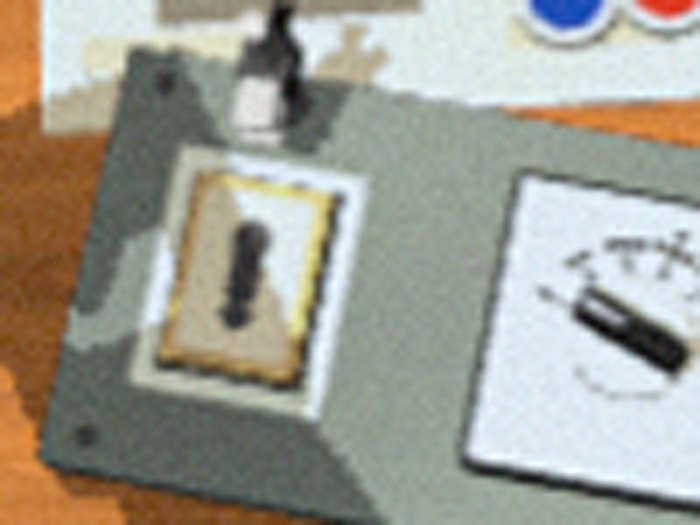

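The board is square within the white bed field and parallel to it, at about (245,270) in the crop. The offset is about 1–2 mm, well within 10. I check board B from the side before going there.

```bash
python3 - <<'E'
from h import *
boards("side")
E
```

```text
[607.  14.] [2.3601 0.0372] [ 52.  309.4] beta 178.4
[252. 178.] [0.6543 0.2739] [66.3 88.9] beta 93.1
[212. 194.] [0.5222 0.2988] [70.4 86. ] beta 80.8
[180. 219.] [0.3924 0.2825] [66.4 86.5] beta 100.4
[305. 276.] [ 0.5073 -0.1005] [143.8 280.8] beta 30.7
[388. 292.] [ 0.6439 -0.2999] [65.3 88.8] beta 86.6
[420. 355.] [ 0.5621 -0.4863] [55.2 70.4] beta 1.6
[276. 367.] [ 0.278  -0.2683] [62.7 87.7] beta 100.0
[374. 375.] [ 0.4348 -0.4426] [62.7 87.2] beta 84.3
```

>>> arm_command(offset=[[0, 0, 0], [0.76, 0.565, 0], [0.76, 0.565, 0], [0.757, 0.566, 0], [0, 0, 1], [0, 0, 1], [0, 0, 1], [0, 0, 1], [0, 0, 0.8], [0, 0, 0.5], [0, 0, 0.35], [0, 0, 0.25], [0, 0, 0], [0, 0, 0], [0, 0, 0], [0, 0, 0], [0, 0, 0], [0, 0, 0], [0, 0, 0]], rotation=[[0, 0, -0.47], [0, 0, 0], [0, 0, 0], [0, 0, 0], [0, 0, 0], [0, 0, 0], [0, 0, 0], [0, 0, 0], [0, 0, 0], [0, 0, 0], [0, 0, 0], [0, 0, 0], [0, 0, 0], [0, 0, 0], [0, 0, 0], [0, 0, 0], [0, 0, 0], [0, 0, 0], [0, 0, 0]], claw=[-1, -1, -1, -1, -1, -1, -1, -1, -1, -1, -1, -1, -1, 1, 1, 1, 1, 1, 1])

```text
clock: 15.52
eef_pos: [0.5229, 0.3083, 0.0188]
eef_rot: [0.075, 0.997, 0.001, 0.002]
wrist_force: [0.5, -0.1, 6.4]
finger_gap: 0.0582
gripper_force: 65.7
```

```bash
python3 - <<'E'
from h import *
plan(.5912,.0768,.0557,79)
E
```

```text
t=15.5 at [0.5229 0.3083 0.0188] beta 81.36 tilt 0.21 shift units [-4.45  -8.567 -1.477] turn units 0.472
```

>>> arm_command(offset=[[0, 0, -0.5], [0, 0, -1], [0, 0, -1], [0, 0, -1], [0, 0, -1], [0, 0, -0.6], [0, 0, 0], [-0.45, -0.86, 0], [-0.45, -0.86, 0], [-0.45, -0.86, 0], [-0.45, -0.86, 0], [-0.45, -0.86, 0], [-0.45, -0.86, 0], [-0.45, -0.86, 0], [-0.45, -0.86, 0], [-0.45, -0.86, 0], [-0.43, -0.83, 0], [0, 0, 0], [0, 0, 0]], rotation=[[0, 0, 0], [0, 0, 0], [0, 0, 0], [0, 0, 0], [0, 0, 0], [0, 0, 0], [0, 0, 0.47], [0, 0, 0], [0, 0, 0], [0, 0, 0], [0, 0, 0], [0, 0, 0], [0, 0, 0], [0, 0, 0], [0, 0, 0], [0, 0, 0], [0, 0, 0], [0, 0, 0], [0, 0, 0]], claw=[1, 1, 1, 1, 1, 1, 1, 1, 1, 1, 1, 1, 1, 1, 1, 1, 1, 1, 1])

```text
clock: 17.1
eef_pos: [0.5903, 0.0749, 0.1445]
eef_rot: [0.097, 0.995, 0.0, -0.0]
wrist_force: [-0.4, -0.2, -0.4]
finger_gap: 0.0579
gripper_force: 65.0
```

```bash
python3 - <<'E'
from h import *
plan(.592,.0768,.0588,79)
E
```

```text
t=17.1 at [0.5903 0.0749 0.1445] beta 78.87 tilt 0.02 shift units [-0.051  0.086  3.429] turn units -0.025
```

>>> arm_command(offset=[[-0.05, 0.08, 0], [0, 0, 1], [0, 0, 1], [0, 0, 0.6], [0, 0, 0.35], [0, 0, 0.25], [0, 0, 0.1], [0, 0, 0], [0, 0, 0]], rotation=[[0, 0, 0], [0, 0, 0], [0, 0, 0], [0, 0, 0], [0, 0, 0], [0, 0, 0], [0, 0, 0], [0, 0, 0], [0, 0, 0]], claw=[1, 1, 1, 1, 1, 1, 1, 1, 1])

```text
clock: 17.85
eef_pos: [0.5928, 0.0779, 0.0628]
eef_rot: [0.096, 0.995, 0.0, 0.001]
wrist_force: [0.8, 0.2, -0.0]
finger_gap: 0.0582
gripper_force: 65.0
```

>>> arm_command(offset=[[0.02, -0.04, 0.1], [0, 0, 0.1], [0, 0, 0], [0, 0, 0]], rotation=[[0, 0, 0], [0, 0, 0], [0, 0, 0], [0, 0, 0]], claw=[1, 1, 1, 1])

```text
clock: 18.18
eef_pos: [0.5924, 0.0766, 0.0588]
eef_rot: [0.096, 0.995, 0.0, 0.001]
wrist_force: [-2.6, -0.2, 6.4]
finger_gap: 0.0581
gripper_force: 65.7
```

>>> arm_command(offset=[[0, 0, 0], [0, 0, 0], [0, 0, 0], [0, 0, 0], [0, 0, -0.5], [0, 0, -1], [0, 0, -1], [0, 0, -1], [0, 0, -0.5], [0.3, 1, 0], [0.3, 1, 0], [0.3, 1, 0], [0.3, 1, 0], [0.3, 1, 0], [0.3, 1, 0], [0.3, 1, 0], [0, 0, 0], [0, 0, 0]], rotation=[[0, 0, 0], [0, 0, 0], [0, 0, 0], [0, 0, 0], [0, 0, 0], [0, 0, 0], [0, 0, 0], [0, 0, 0], [0, 0, 0], [0, 0, 0], [0, 0, 0], [0, 0, 0], [0, 0, 0], [0, 0, 0], [0, 0, 0], [0, 0, 0], [0, 0, 0], [0, 0, 0]], claw=[-1, -1, -1, -1, -1, -1, -1, -1, -1, -1, -1, -1, -1, -1, -1, -1, -1, -1])

```text
clock: 19.68
eef_pos: [0.5728, 0.2595, 0.1566]
eef_rot: [0.095, 0.996, -0.0, -0.0]
wrist_force: [0.1, -0.0, 0.6]
finger_gap: 0.0852
gripper_force: 0.0
```

```bash
python3 - <<'E'
from h import *
pile("top",.055); pile("side",.055,(.001,-.0065)); boards("top");print("side");boards("side")
plan(.6528,.2813,.016,92.7)
E
```

```text
top n 559 pile off bed x,y mm -0.1 -0.3 [60.9 84.9] dyaw -0.0 z 0.0546
side n 494 pile off bed x,y mm -1.4 -0.1 [67.5 88.5] dyaw -0.006 z 0.0548
[196. 208.] [0.6607 0.2817] [57.  66.8] beta 92.5
[381. 213.] [ 0.6439 -0.2928] [58.9 83.3] beta 88.6
[430. 281.] [ 0.4335 -0.4369] [62.4 84.7] beta 84.1
[516. 280.] [ 0.4347 -0.7031] [58.1 85.7] beta 179.4
[373. 335.] [ 0.276  -0.2612] [60.5 84.9] beta 100.2
side
[604.  13.] [2.3616 0.0439] [ 48.9 312.6] beta 178.3
[252. 178.] [0.6535 0.2732] [67.5 90.6] beta 93.1
[180. 219.] [0.391  0.2821] [66.9 89.3] beta 100.0
[318. 283.] [ 0.5343 -0.161 ] [ 75.1 203.7] beta 57.6
[389. 292.] [ 0.6439 -0.3019] [66.5 88.4] beta 87.0
[433. 342.] [ 0.6059 -0.4804] [ 71.7 147.2] beta 93.9
[276. 367.] [ 0.278  -0.2682] [63.  87.5] beta 100.9
[374. 375.] [ 0.4341 -0.4424] [62.4 88.8] beta 84.0
t=19.9 at [0.5733 0.2575 0.1566] beta 78.93 tilt 0.02 shift units [-3.22   0.803  5.624] turn units -2.754
```

>>> arm_command(offset=[[0, 0, 0], [0, 0, 0], [0, 0, 0], [-0.8, 0.19, 0], [-0.8, 0.19, 0], [-0.8, 0.19, 0], [-0.81, 0.19, 0.6], [0, 0, 1], [0, 0, 1], [0, 0, 1], [0, 0, 0.9], [0, 0, 0.5], [0, 0, 0.35], [0, 0, 0.25], [0, 0, 0], [0, 0, 0], [0, 0, 0], [0, 0, 0], [0, 0, 0], [0, 0, 0]], rotation=[[0, 0, -1], [0, 0, -1], [0, 0, -0.76], [0, 0, 0], [0, 0, 0], [0, 0, 0], [0, 0, 0], [0, 0, 0], [0, 0, 0], [0, 0, 0], [0, 0, 0], [0, 0, 0], [0, 0, 0], [0, 0, 0], [0, 0, 0], [0, 0, 0], [0, 0, 0], [0, 0, 0], [0, 0, 0], [0, 0, 0]], claw=[-1, -1, -1, -1, -1, -1, -1, -1, -1, -1, -1, -1, -1, -1, 1, 1, 1, 1, 1, 1])

```text
clock: 21.55
eef_pos: [0.6537, 0.2819, 0.0188]
eef_rot: [-0.024, 1.0, 0.0, 0.002]
wrist_force: [-0.5, 0.1, 5.7]
finger_gap: 0.0582
gripper_force: 66.3
```

```bash
python3 - <<'E'
from h import *
plan(.6525,.2805,.016,92.7)
plan(.592,.0768,.0688,79)
E
```

```text
t=21.6 at [0.6537 0.2819 0.0188] beta 92.81 tilt 0.19 shift units [ 0.051 -0.052  0.111] turn units 0.022
t=21.6 at [0.6537 0.2819 0.0188] beta 92.81 tilt 0.19 shift units [ 0.858 -8.523 -2.001] turn units 2.762
```

>>> arm_command(offset=[[0, 0, -0.5], [0, 0, -1], [0, 0, -1], [0, 0, -1], [0, 0, -1], [0, 0, -1], [0, 0, -0.4], [0, 0, 0], [0, 0, 0], [0, 0, 0], [0.09, -0.95, 0], [0.09, -0.95, 0], [0.09, -0.95, 0], [0.09, -0.95, 0], [0.09, -0.95, 0], [0.09, -0.95, 0], [0.09, -0.95, 0], [0.09, -0.95, 0], [0.1, -0.92, 0], [0, 0, 0]], rotation=[[0, 0, 0], [0, 0, 0], [0, 0, 0], [0, 0, 0], [0, 0, 0], [0, 0, 0], [0, 0, 0], [0, 0, 1], [0, 0, 1], [0, 0, 0.76], [0, 0, 0], [0, 0, 0], [0, 0, 0], [0, 0, 0], [0, 0, 0], [0, 0, 0], [0, 0, 0], [0, 0, 0], [0, 0, 0], [0, 0, 0]], claw=[1, 1, 1, 1, 1, 1, 1, 1, 1, 1, 1, 1, 1, 1, 1, 1, 1, 1, 1, 1])

```text
clock: 23.22
eef_pos: [0.59, 0.0732, 0.1632]
eef_rot: [0.097, 0.995, -0.001, -0.001]
wrist_force: [-0.2, 0.9, -0.5]
finger_gap: 0.0581
gripper_force: 65.6
```

>>> arm_command(offset=[[0, 0, 0], [0, 0, 0]], rotation=[[0, 0, 0], [0, 0, 0]], claw=[1, 1])

```text
clock: 23.38
eef_pos: [0.5915, 0.0765, 0.1638]
eef_rot: [0.096, 0.995, 0.0, -0.0]
wrist_force: [0.3, -0.2, 0.3]
finger_gap: 0.058
gripper_force: 65.6
```

```bash
python3 - <<'E'
from h import *
plan(.592,.0768,.0738,79)
E
```

```text
t=23.4 at [0.5915 0.0765 0.1638] beta 78.99 tilt 0.04 shift units [-0.018  0.014  3.601] turn units -0.002
```

>>> arm_command(offset=[[0, 0, 1], [0, 0, 1], [0, 0, 0.7], [0, 0, 0.4], [0, 0, 0.25], [0, 0, 0.1], [0, 0, 0], [0, 0, 0.1], [0, 0, 0.07], [0, 0, 0], [0, 0, 0]], rotation=[[0, 0, 0], [0, 0, 0], [0, 0, 0], [0, 0, 0], [0, 0, 0], [0, 0, 0], [0, 0, 0], [0, 0, 0], [0, 0, 0], [0, 0, 0], [0, 0, 0]], claw=[1, 1, 1, 1, 1, 1, 1, 1, 1, 1, 1])

```text
clock: 24.3
eef_pos: [0.592, 0.0762, 0.0743]
eef_rot: [0.096, 0.995, 0.0, 0.0]
wrist_force: [-0.1, -0.8, -0.7]
finger_gap: 0.058
gripper_force: 65.6
```

>>> arm_command(offset=[[0, 0, 0.08], [0, 0, 0.04], [0, 0, 0], [0, 0, 0]], rotation=[[0, 0, 0], [0, 0, 0], [0, 0, 0], [0, 0, 0]], claw=[1, 1, 1, 1])

```text
clock: 24.63
eef_pos: [0.5923, 0.0762, 0.0737]
eef_rot: [0.096, 0.995, -0.0, 0.0]
wrist_force: [-7.5, 0.1, 13.2]
finger_gap: 0.0581
gripper_force: 67.1
```

>>> arm_command(offset=[[0, 0, -0.1], [0, 0, 0], [0, 0, 0], [0, 0, 0], [0, 0, -0.5], [0, 0, -1], [0, 0, -1], [0, 0, -1], [0.3, 1, 0], [0.3, 1, 0], [0.3, 1, 0], [0.3, 1, 0], [0.3, 1, 0], [0.3, 1, 0], [0.3, 1, 0], [0, 0, 0], [0, 0, 0]], rotation=[[0, 0, 0], [0, 0, 0], [0, 0, 0], [0, 0, 0], [0, 0, 0], [0, 0, 0], [0, 0, 0], [0, 0, 0], [0, 0, 0], [0, 0, 0], [0, 0, 0], [0, 0, 0], [0, 0, 0], [0, 0, 0], [0, 0, 0], [0, 0, 0], [0, 0, 0]], claw=[-1, -1, -1, -1, -1, -1, -1, -1, -1, -1, -1, -1, -1, -1, -1, -1, -1])

```text
clock: 26.05
eef_pos: [0.5733, 0.2591, 0.1612]
eef_rot: [0.095, 0.996, -0.0, 0.0]
wrist_force: [0.4, -0.1, -0.9]
finger_gap: 0.0852
gripper_force: 0.0
```

```bash
python3 - <<'E'
from h import *
pile("top",.07); pile("side",.07,(.001,-.0065)); boards("side")
plan(.3892,.2895,.016,99.7)
E
```

```text
top n 565 pile off bed x,y mm 0.8 -0.9 [61.7 85.2] dyaw -0.0 z 0.0695
side n 485 pile off bed x,y mm 0.3 -0.1 [66.5 87.4] dyaw -0.004 z 0.0696
[180. 219.] [0.3914 0.283 ] [65.  88.3] beta 100.2
[300. 271.] [ 0.5714 -0.0337] [192.4 288.2] beta 169.0
[389. 292.] [ 0.643  -0.2993] [66.3 89.6] beta 88.7
[433. 342.] [ 0.6062 -0.4798] [ 70.3 148.5] beta 94.8
[276. 367.] [ 0.2785 -0.2681] [62.5 86.7] beta 100.0
[374. 375.] [ 0.4351 -0.4409] [65.2 87.2] beta 83.8
t=26.2 at [0.5737 0.2572 0.1609] beta 78.96 tilt 0.02 shift units [7.055 2.517 5.795] turn units -4.148
```

>>> arm_command(offset=[[0, 0, 0], [0, 0, 0], [0, 0, 0], [0, 0, 0], [0, 0, 0], [0.88, 0.315, 0], [0.88, 0.315, 0], [0.88, 0.315, 0], [0.88, 0.315, 0], [0.88, 0.315, 0], [0.88, 0.315, 0], [0.88, 0.315, 0], [0.88, 0.31, 0], [0, 0, 1], [0, 0, 1], [0, 0, 1], [0, 0, 1], [0, 0, 0.7], [0, 0, 0], [0, 0, 0]], rotation=[[0, 0, -1], [0, 0, -1], [0, 0, -1], [0, 0, -1], [0, 0, -0.15], [0, 0, 0], [0, 0, 0], [0, 0, 0], [0, 0, 0], [0, 0, 0], [0, 0, 0], [0, 0, 0], [0, 0, 0], [0, 0, 0], [0, 0, 0], [0, 0, 0], [0, 0, 0], [0, 0, 0], [0, 0, 0], [0, 0, 0]], claw=[-1, -1, -1, -1, -1, -1, -1, -1, -1, -1, -1, -1, -1, -1, -1, -1, -1, -1, -1, -1])

```text
clock: 27.87
eef_pos: [0.389, 0.2893, 0.0426]
eef_rot: [-0.084, 0.996, -0.001, -0.001]
wrist_force: [-0.2, -0.5, 0.2]
finger_gap: 0.0857
gripper_force: 0.0
```

```bash
python3 - <<'E'
from h import *
plan(.3895,.2895,.016,99.8)
E
```

```text
t=27.9 at [0.389  0.2893 0.0426] beta 99.64 tilt 0.13 shift units [-0.022  0.004  1.063] turn units -0.033
```

>>> arm_command(offset=[[0, 0, 0.5], [0, 0, 0.36], [0, 0, 0.2], [0, 0, 0], [0, 0, 0], [0, 0, 0], [0, 0, 0], [0, 0, 0], [0, 0, 0], [0, 0, 0]], rotation=[[0, 0, 0], [0, 0, 0], [0, 0, 0], [0, 0, 0], [0, 0, 0], [0, 0, 0], [0, 0, 0], [0, 0, 0], [0, 0, 0], [0, 0, 0]], claw=[-1, -1, -1, -1, 1, 1, 1, 1, 1, 1])

```text
clock: 28.7
eef_pos: [0.3904, 0.2908, 0.018]
eef_rot: [-0.085, 0.996, 0.0, 0.001]
wrist_force: [-0.1, 0.1, 5.9]
finger_gap: 0.0581
gripper_force: 65.0
```

```bash
python3 - <<'E'
from h import *
plan(.3895,.2895,.016,99.8)
plan(.592,.0765,.0688,79)
E
```

```text
t=28.7 at [0.3904 0.2908 0.018 ] beta 99.75 tilt 0.13 shift units [ 0.045 -0.043  0.078] turn units -0.010
t=28.7 at [0.3904 0.2908 0.018 ] beta 99.75 tilt 0.13 shift units [-9.55  -6.875 -2.034] turn units 4.150
```

>>> arm_command(offset=[[0, 0, -0.5], [0, 0, -1], [0, 0, -1], [0, 0, -1], [0, 0, -1], [0, 0, -1], [0, 0, -0.7], [0, 0, 0], [0, 0, 0], [0, 0, 0], [0, 0, 0], [0, 0, 0]], rotation=[[0, 0, 0], [0, 0, 0], [0, 0, 0], [0, 0, 0], [0, 0, 0], [0, 0, 0], [0, 0, 0], [0, 0, 1], [0, 0, 1], [0, 0, 1], [0, 0, 1], [0, 0, 0.15]], claw=[1, 1, 1, 1, 1, 1, 1, 1, 1, 1, 1, 1])

```text
clock: 29.7
eef_pos: [0.389, 0.29, 0.1712]
eef_rot: [0.097, 0.995, -0.0, -0.0]
wrist_force: [0.1, -0.2, 0.6]
finger_gap: 0.0581
gripper_force: 64.3
```

>>> arm_command(offset=[[-0.87, -0.625, 0], [-0.87, -0.625, 0], [-0.87, -0.625, 0], [-0.87, -0.625, 0], [-0.87, -0.625, 0], [-0.87, -0.625, 0], [-0.87, -0.625, 0], [-0.87, -0.625, 0], [-0.87, -0.625, 0], [-0.87, -0.625, 0], [-0.85, -0.625, 0], [0, 0, 0], [0, 0, 0], [0, 0, 0]], rotation=[[0, 0, 0], [0, 0, 0], [0, 0, 0], [0, 0, 0], [0, 0, 0], [0, 0, 0], [0, 0, 0], [0, 0, 0], [0, 0, 0], [0, 0, 0], [0, 0, 0], [0, 0, 0], [0, 0, 0], [0, 0, 0]], claw=[1, 1, 1, 1, 1, 1, 1, 1, 1, 1, 1, 1, 1, 1])

```text
clock: 30.87
eef_pos: [0.5904, 0.0761, 0.1711]
eef_rot: [0.096, 0.995, 0.0, -0.001]
wrist_force: [0.5, -0.0, -0.6]
finger_gap: 0.0583
gripper_force: 64.3
```

```bash
python3 - <<'E'
from h import *
plan(.5915,.0765,.088,79)
E
```

```text
t=30.9 at [0.5904 0.0761 0.1711] beta 79.04 tilt 0.09 shift units [-0.042  0.023  3.323] turn units 0.008
```

>>> arm_command(offset=[[-0.04, 0.02, 0.7], [0, 0, 1], [0, 0, 0.7], [0, 0, 0.4], [0, 0, 0.25], [0, 0, 0.1], [0, 0, 0], [0, 0, 0.1], [0, 0, 0.1], [0, 0, 0], [0, 0, 0]], rotation=[[0, 0, 0], [0, 0, 0], [0, 0, 0], [0, 0, 0], [0, 0, 0], [0, 0, 0], [0, 0, 0], [0, 0, 0], [0, 0, 0], [0, 0, 0], [0, 0, 0]], claw=[1, 1, 1, 1, 1, 1, 1, 1, 1, 1, 1])

```text
clock: 31.78
eef_pos: [0.5923, 0.0762, 0.0884]
eef_rot: [0.096, 0.995, 0.0, 0.0]
wrist_force: [-0.3, 0.0, -0.6]
finger_gap: 0.0579
gripper_force: 64.3
```

Not quite in contact yet, so I lower 1.5 mm more.

>>> arm_command(offset=[[0, 0, 0.06], [0, 0, 0.02], [0, 0, 0], [0, 0, 0]], rotation=[[0, 0, 0], [0, 0, 0], [0, 0, 0], [0, 0, 0]], claw=[1, 1, 1, 1])

```text
clock: 32.12
eef_pos: [0.5925, 0.0762, 0.088]
eef_rot: [0.096, 0.995, 0.0, 0.0]
wrist_force: [-3.8, -0.1, 8.0]
finger_gap: 0.0584
gripper_force: 65.3
```

>>> arm_command(offset=[[0, 0, 0], [0, 0, 0], [0, 0, 0], [0, 0, 0], [0, 0, -0.5], [0, 0, -1], [0, 0, -1], [0, 0, -1], [0, -1, 0], [0, -1, 0], [0, -1, 0], [0, -1, 0], [0, -1, 0], [-0.4, -1, 0], [-0.5, -1, 0], [-0.5, -1, 0], [-0.5, -1, 0], [-0.5, -1, 0], [0, 0, 0], [0, 0, 0]], rotation=[[0, 0, 0], [0, 0, 0], [0, 0, 0], [0, 0, 0], [0, 0, 0], [0, 0, 0], [0, 0, 0], [0, 0, 0], [0, 0, 0], [0, 0, 0], [0, 0, 0], [0, 0, 0], [0, 0, 0], [0, 0, 0], [0, 0, 0], [0, 0, 0], [0, 0, 0], [0, 0, 0], [0, 0, 0], [0, 0, 0]], claw=[-1, -1, -1, -1, -1, -1, -1, -1, -1, -1, -1, -1, -1, -1, -1, -1, -1, -1, -1, -1])

```text
clock: 33.78
eef_pos: [0.6035, -0.1819, 0.1741]
eef_rot: [0.097, 0.995, 0.0, 0.0]
wrist_force: [-0.9, 0.2, -0.5]
finger_gap: 0.0854
gripper_force: 0.0
```

```bash
cat >> h.py <<'E'
def plate(n,off=(0,0)):
    p,d=snapshot(n); P=cloud(n,d); P[:,:,:2]-=off
    near=(abs(P[:,:,0]-.645)<.07)&(abs(P[:,:,1]+.295)<.07)
    for lo,hi,zt in((.009,.022,.014),(.036,.06,.046)):
        m=(near&(P[:,:,2]>lo)&(P[:,:,2]<hi)).astype(np.uint8); k,l,s,c=cv2.connectedComponentsWithStats(m)
        if k<2: print(n,zt,"none"); continue
        i=1+s[1:,4].argmax(); q=max(cv2.findContours((l==i).astype(np.uint8),0,1)[0],key=cv2.contourArea)[:,0]
        r=rect(onplane(n,q,zt)[:,:2]-off); print(n,"z",zt,"n",s[i,4],c[i].round(1),r[0].round(4),np.round(r[1],1),"beta",90+np.degrees(float(r[2])))
    return p
E
python3 - <<'E'
from h import *
pile("top",.085); p=pile("side",.085,(.001,-.0065)); plate("top"); plate("side",(.001,-.0065))
cv2.imwrite("pics/s5.png",cv2.resize(cv2.convertScaleAbs(p[150:310,230:430,::-1],alpha=1.6),None,fx=3.8,fy=3.6,interpolation=2))
plan(.645,-.294,.0379,79)
E
```

```text
top n 588 pile off bed x,y mm 1.5 -0.7 [61.6 84.9] dyaw 0.001 z 0.0847
side n 499 pile off bed x,y mm 1.3 0.4 [65.9 86.7] dyaw 0.009 z 0.085
top z 0.014 n 375 [381.9 213.9] [ 0.6432 -0.2958] [58.5 89.5] beta 83.58589997780891
top z 0.046 n 57 [382.  210.6] [ 0.6438 -0.2936] [23.5 24.3] beta 44.764558711975994
side z 0.014 n 503 [388.5 291.9] [ 0.6436 -0.296 ] [66.1 88.3] beta 88.92611198180052
side z 0.046 n 70 [390.3 283.8] [ 0.6428 -0.2954] [23.7 25.9] beta 136.9657877519767
t=34.0 at [ 0.603  -0.1795  0.1736] beta 79.07 tilt 0.02 shift units [-2.521 -4.174  5.428] turn units 0.014
```

View pics/s5.png

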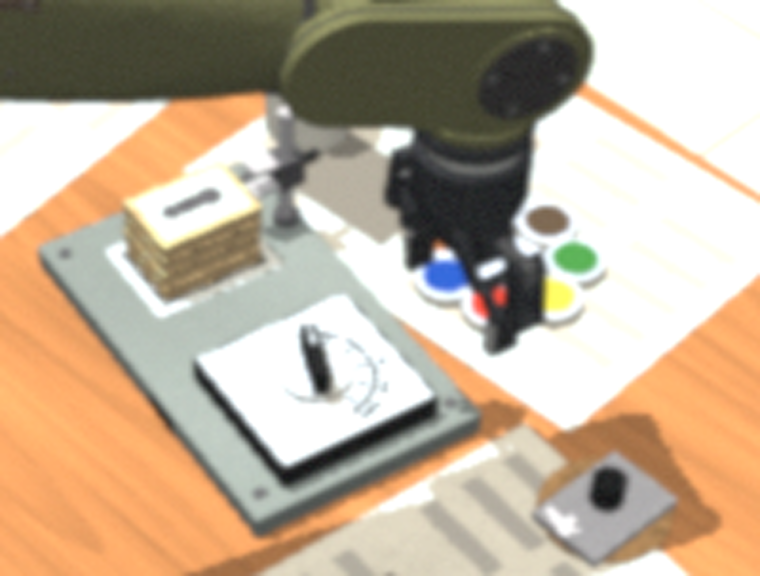

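The pile of four is square, with its top level with the fork gap (tips near (255,180)). The weight waits on the mat with its knob at (607,488). Now I fetch it, turning with its yaw.

>>> arm_command(offset=[[0, 0, 0], [0, 0, 0], [-0.35, -0.9, 0], [-0.35, -0.9, 0], [-0.35, -0.9, 0], [-0.35, -0.9, 0], [-0.36, -0.93, 0.4], [0, 0, 1], [0, 0, 1], [0, 0, 1], [0, 0, 1], [0, 0, 0.5], [0, 0, 0.35], [0, 0, 0.15], [0, 0, 0], [0, 0, 0]], rotation=[[0, 0, -1], [0, 0, -0.87], [0, 0, 0], [0, 0, 0], [0, 0, 0], [0, 0, 0], [0, 0, 0], [0, 0, 0], [0, 0, 0], [0, 0, 0], [0, 0, 0], [0, 0, 0], [0, 0, 0], [0, 0, 0], [0, 0, 0], [0, 0, 0]], claw=[-1, -1, -1, -1, -1, -1, -1, -1, -1, -1, -1, -1, -1, -1, -1, -1])

```text
clock: 35.32
eef_pos: [0.645, -0.2954, 0.0401]
eef_rot: [0.014, 1.0, -0.001, 0.001]
wrist_force: [-0.1, -0.1, -0.1]
finger_gap: 0.0857
gripper_force: 0.0
```

>>> arm_command(offset=[[0, 0, 0], [0, 0, 0], [0, 0, 0], [0, 0, 0], [0, 0, 0], [0, 0, 0], [0, 0, 0]], rotation=[[0, 0, 0], [0, 0, 0], [0, 0, 0], [0, 0, 0], [0, 0, 0], [0, 0, 0], [0, 0, 0]], claw=[1, 1, 1, 1, 1, 1, 1], grip_force=60)

```text
clock: 35.9
eef_pos: [0.6443, -0.2955, 0.0391]
eef_rot: [0.014, 1.0, -0.0, 0.0]
wrist_force: [-0.7, -0.6, 2.4]
finger_gap: 0.023
gripper_force: 59.5
```

```bash
python3 - <<'E'
from h import *
plan(.6438,-.2943,.038,88.4)
plan(.592,.076,.2,79)
E
```

```text
t=35.9 at [ 0.6443 -0.2955  0.0391] beta 88.35 tilt 0.07 shift units [0.022 0.049 0.045] turn units -0.010
t=35.9 at [ 0.6443 -0.2955  0.0391] beta 88.35 tilt 0.07 shift units [ 4.89  14.19  -6.435] turn units 1.870
```

>>> arm_command(offset=[[0, 0, -0.4], [0, 0, -0.8], [0, 0, -1], [0, 0, -1], [0, 0, -1], [0, 0, -1], [0, 0, -0.9], [0, 0, -0.4], [0, 0, 0], [0, 0, 0], [0, 0, 0]], rotation=[[0, 0, 0], [0, 0, 0], [0, 0, 0], [0, 0, 0], [0, 0, 0], [0, 0, 0], [0, 0, 0], [0, 0, 0], [0, 0, 1], [0, 0, 0.87], [0, 0, 0]], claw=[1, 1, 1, 1, 1, 1, 1, 1, 1, 1, 1])

```text
clock: 36.82
eef_pos: [0.6432, -0.2946, 0.1996]
eef_rot: [0.096, 0.995, 0.001, -0.001]
wrist_force: [0.9, 0.4, -5.1]
finger_gap: 0.0233
gripper_force: 59.0
```

>>> arm_command(offset=[[0.28, 0.8, 0], [0.28, 0.8, 0], [0.28, 0.8, 0], [0.28, 0.8, 0], [0.28, 0.8, 0], [0.28, 0.8, 0], [0.28, 0.8, 0], [0.28, 0.8, 0], [0.28, 0.8, 0], [0.28, 0.8, 0], [0.28, 0.8, 0], [0.28, 0.8, 0], [0.28, 0.8, 0], [0.28, 0.8, 0], [0.28, 0.8, 0], [0.28, 0.8, 0], [0.28, 0.8, 0], [0.13, 0.59, 0], [0, 0, 0], [0, 0, 0]], rotation=[[0, 0, 0], [0, 0, 0], [0, 0, 0], [0, 0, 0], [0, 0, 0], [0, 0, 0], [0, 0, 0], [0, 0, 0], [0, 0, 0], [0, 0, 0], [0, 0, 0], [0, 0, 0], [0, 0, 0], [0, 0, 0], [0, 0, 0], [0, 0, 0], [0, 0, 0], [0, 0, 0], [0, 0, 0], [0, 0, 0]], claw=[1, 1, 1, 1, 1, 1, 1, 1, 1, 1, 1, 1, 1, 1, 1, 1, 1, 1, 1, 1])

```text
clock: 38.48
eef_pos: [0.5909, 0.077, 0.1997]
eef_rot: [0.094, 0.996, -0.0, -0.001]
wrist_force: [0.1, -1.0, -4.4]
finger_gap: 0.023
gripper_force: 59.4
```

```bash
python3 - <<'E'
from h import *
plan(.592,.076,.1201,79)
p,d=snapshot("side");cv2.imwrite("pics/s6.png",cv2.resize(cv2.convertScaleAbs(p[110:250,200:380,::-1],alpha=1.6),None,fx=4.2,fy=4.2,interpolation=2))
E
```

```text
t=38.5 at [0.5909 0.077  0.1997] beta 79.18 tilt 0.13 shift units [-0.052 -0.029  3.184] turn units 0.036
```

View pics/s6.png

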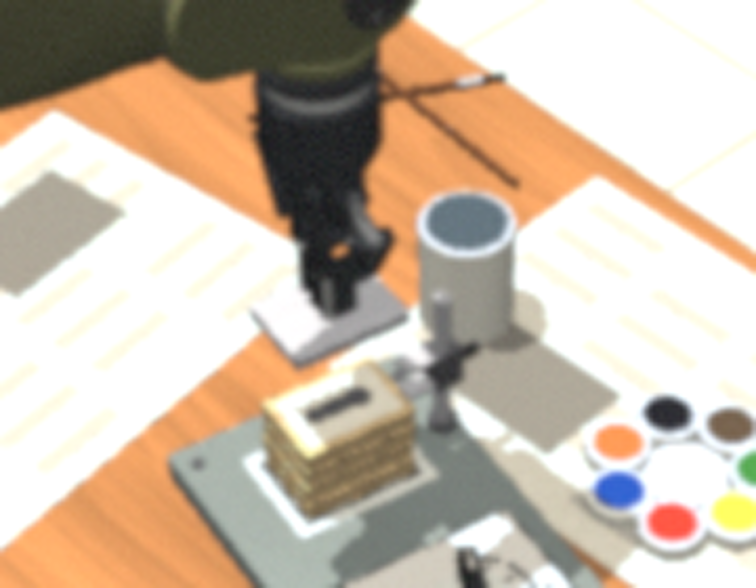

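The weight hangs level and parallel to the pile, its front edge (300,362)–(407,318) against the pile's (310,460)–(410,420). Lowering.

>>> arm_command(offset=[[-0.05, -0.03, 0.5], [0, 0, 1], [0, 0, 0.7], [0, 0, 0.4], [0, 0, 0.25], [0, 0, 0.1], [0, 0, 0], [0, 0, 0.1], [0, 0, 0.08], [0, 0, 0], [0, 0, 0]], rotation=[[0, 0, 0], [0, 0, 0], [0, 0, 0], [0, 0, 0], [0, 0, 0], [0, 0, 0], [0, 0, 0], [0, 0, 0], [0, 0, 0], [0, 0, 0], [0, 0, 0]], claw=[1, 1, 1, 1, 1, 1, 1, 1, 1, 1, 1])

```text
clock: 39.45
eef_pos: [0.593, 0.0755, 0.1232]
eef_rot: [0.096, 0.995, 0.0, 0.0]
wrist_force: [-0.3, -0.1, -3.8]
finger_gap: 0.0232
gripper_force: 59.4
```

>>> arm_command(offset=[[0.04, 0.02, 0.08], [0, 0, 0.04], [0, 0, 0], [0, 0, 0]], rotation=[[0, 0, 0], [0, 0, 0], [0, 0, 0], [0, 0, 0]], claw=[1, 1, 1, 1])

```text
clock: 39.78
eef_pos: [0.592, 0.0763, 0.1201]
eef_rot: [0.096, 0.995, 0.0, 0.0]
wrist_force: [-1.0, 1.6, -2.2]
finger_gap: 0.0229
gripper_force: 59.6
```

>>> arm_command(offset=[[0, 0, 0.04], [0, 0, 0], [0, 0, 0], [0, 0, 0], [0, 0, 0], [0, 0, 0], [0, 0, 0], [0, 0, 0], [0, 0, -0.4], [0, 0, -1], [0, 0, -1], [0, 0, -0.6], [0, 0, 0]], rotation=[[0, 0, 0], [0, 0, 0], [0, 0, 0], [0, 0, 0], [0, 0, 0], [0, 0, 0], [0, 0, 0], [0, 0, 0], [0, 0, 0], [0, 0, 0], [0, 0, 0], [0, 0, 0], [0, 0, 0]], claw=[1, 1, -1, -1, -1, -1, -1, -1, -1, -1, -1, -1, -1])

```text
clock: 40.87
eef_pos: [0.5945, 0.0763, 0.1995]
eef_rot: [0.096, 0.995, 0.001, 0.004]
wrist_force: [-0.3, 0.3, -0.0]
finger_gap: 0.0854
gripper_force: 0.0
```

```bash
python3 - <<'E'
from h import *
pile("side",.095,(.001,-.0065))
R=59
plan(*DIAL,.19,None)
# pointer heading world: pos1 = YAW+1.25 ; tool y must be across the bar
for k in(1,4): print(k,"bar heading deg",np.degrees(YAW+1.25-.5*(k-1)),"beta",np.degrees(YAW+1.25-.5*(k-1))+90)
print(get_state()["joint_positions"])
E
```

```text
side n 425 pile off bed x,y mm -0.1 -0.3 [67.5 86.5] dyaw 0.006 z 0.0946
t=40.9 at [0.5934 0.0762 0.1969] beta 79.00 tilt 0.32 shift units [ 0.136 -6.878  0.276] turn units -0.000
1 bar heading deg 60.618934724841104 beta 150.6189347248411
4 bar heading deg -25.324734544782384 beta 64.67526545521761
[ 3.79938331e-02  4.53400939e-02  1.82207327e+00 -5.91582904e-06
  1.26854453e+00 -1.34079102e+00]
```

The weight sits squarely on the pile at about 0.0946 m. Now the dial: I measure the bar directly.

```bash
python3 - <<'E'
from h import *
for n,off in(("top",(0,0)),("side",(.001,-.0065))):
    p,d=snapshot(n); P=cloud(n,d); P[:,:,:2]-=off
    m=((np.hypot(P[:,:,0]-.558,P[:,:,1]+.092)<.04)&(P[:,:,2]>.068)&(P[:,:,2]<.095)).astype(np.uint8)
    k,l,s,c=cv2.connectedComponentsWithStats(m); i=1+s[1:,4].argmax(); q=max(cv2.findContours((l==i).astype(np.uint8),0,1)[0],key=cv2.contourArea)[:,0]
    r=rect(onplane(n,q,.084)[:,:2]-off); print(n,s[i,4],r[0],r[1],np.degrees(float(r[2])),P[l==i].mean(0))
plan(.5585,-.0915,.079,-29.4)
E
```

```text
top 89 [ 0.55763611 -0.08999181] [14.907453536987305, 50.98228073120117] 59.561879185341645 [ 0.55785571 -0.09003015  0.0822164 ]
side 103 [ 0.5559364  -0.09324464] [16.162994384765625, 59.78116989135742] 57.5621842114695 [ 0.55762359 -0.09179403  0.08089796]
t=41.0 at [0.5914 0.0761 0.1931] beta 79.00 tilt 0.05 shift units [ 6.488 -2.143  4.562] turn units -14.320
```

>>> arm_command(offset=[[0, -0.85, 0], [0, -0.85, 0], [0, -0.85, 0], [0, -0.85, 0], [0, -0.85, 0], [0, -0.85, 0], [0, -0.85, 0], [0.04, -0.86, 0], [0, 0, 0], [0, 0, 0], [0, 0, 0], [0, 0, 0], [0, 0, 0], [0, 0, 0], [0, 0, 0], [0, 0, 0], [0, 0, 0], [0, 0, 0], [0, 0, 0], [0, 0, 0]], rotation=[[0, 0, 0], [0, 0, 0], [0, 0, 0], [0, 0, 0], [0, 0, 0], [0, 0, 0], [0, 0, 0], [0, 0, 0], [0, 0, 1], [0, 0, 1], [0, 0, 1], [0, 0, 1], [0, 0, 1], [0, 0, 1], [0, 0, 1], [0, 0, 1], [0, 0, 1], [0, 0, 1], [0, 0, 1], [0, 0, 1]], claw=[-1, -1, -1, -1, -1, -1, -1, -1, -1, -1, -1, -1, -1, -1, -1, -1, -1, -1, -1, -1], grip_force=30)

```text
clock: 42.68
eef_pos: [0.5572, -0.0905, 0.1913]
eef_rot: [0.582, 0.813, -0.001, -0.002]
wrist_force: [-0.1, -0.9, -0.6]
finger_gap: 0.0856
gripper_force: 0.0
```

>>> arm_command(offset=[[0, 0, 0], [0, 0, 0], [0, 0, 0], [0, 0, 0], [0, 0, 0], [0, 0, 0], [0, 0, 0], [0, 0, 0], [0, 0, 0], [0, 0, 0], [0, 0, 1], [0, 0, 1], [0, 0, 0]], rotation=[[0, 0, 1], [0, 0, 1], [0, 0, 1], [0, 0, 1], [0, 0, 1], [0, 0, 1], [0, 0, 1], [0, 0, 1], [0, 0, 1], [0, 0, 0.68], [0, 0, 0], [0, 0, 0], [0, 0, 0]], claw=[-1, -1, -1, -1, -1, -1, -1, -1, -1, -1, -1, -1, -1])

```text
clock: 43.77
eef_pos: [0.5538, -0.0896, 0.1362]
eef_rot: [0.863, 0.505, -0.005, -0.005]
wrist_force: [-1.2, 0.4, -1.1]
finger_gap: 0.0853
gripper_force: 0.0
```

```bash
python3 - <<'E'
from h import *
plan(.5578,-.0908,.079,-29.7)
E
```

```text
t=43.8 at [ 0.5538 -0.0896  0.1362] beta -29.40 tilt 0.75 shift units [0.039 0.163 2.286] turn units 0.059
```

>>> arm_command(offset=[[0, 0, 0.8], [0, 0, 0.7], [0, 0, 0.4], [0, 0, 0.2], [0, 0, 0.1], [0, 0, 0], [0, 0, 0]], rotation=[[0, 0, 0], [0, 0, 0], [0, 0, 0], [0, 0, 0], [0, 0, 0], [0, 0, 0], [0, 0, 0]], claw=[-1, -1, -1, -1, -1, -1, -1])

```text
clock: 44.35
eef_pos: [0.559, -0.0909, 0.0896]
eef_rot: [0.863, 0.505, 0.0, 0.0]
wrist_force: [-0.5, 0.8, 0.2]
finger_gap: 0.0857
gripper_force: 0.0
```

```bash
python3 - <<'E'
from h import *
plan(.5578,-.0908,.079,-29.7)
E
```

```text
t=44.4 at [ 0.559  -0.0909  0.0896] beta -29.40 tilt 0.08 shift units [-0.019 -0.045  0.426] turn units 0.061
```

>>> arm_command(offset=[[-0.02, -0.04, 0.2], [0, 0, 0.2], [0, 0, 0], [0, 0, 0], [0, 0, 0], [0, 0, 0], [0, 0, 0], [0, 0, 0], [0, 0, 0]], rotation=[[0, 0, 0], [0, 0, 0], [0, 0, 0], [0, 0, 0], [0, 0, 0], [0, 0, 0], [0, 0, 0], [0, 0, 0], [0, 0, 0]], claw=[-1, -1, -1, 1, 1, 1, 1, 1, 1])

```text
clock: 45.1
eef_pos: [0.5595, -0.0918, 0.0794]
eef_rot: [0.863, 0.505, 0.002, 0.003]
wrist_force: [20.5, -10.5, -16.5]
finger_gap: 0.0122
gripper_force: 16.8
```

>>> arm_command(offset=[[0, 0.06, 0], [0, 0, 0], [0, 0, 0], [0, 0, 0]], rotation=[[0, 0, 0], [0, 0, 0], [0, 0, 0], [0, 0, 0]], claw=[1, 1, 1, 1])

```text
clock: 45.43
eef_pos: [0.5597, -0.0919, 0.0794]
eef_rot: [0.863, 0.505, 0.001, 0.001]
wrist_force: [4.7, -2.2, -0.5]
finger_gap: 0.0121
gripper_force: 35.7
```

>>> arm_command(offset=[[0, 0, 0], [0, 0, 0], [0, 0, 0], [0, 0, 0], [0, 0, 0], [0, 0, 0], [0, 0, 0], [0, 0, 0], [0, 0, 0], [0, 0, 0], [0, 0, 0], [0, 0, 0]], rotation=[[0, 0, 0.7], [0, 0, 0.7], [0, 0, 0.7], [0, 0, 0.7], [0, 0, 0.7], [0, 0, 0.7], [0, 0, 0.7], [0, 0, 0.7], [0, 0, 0.7], [0, 0, 0.7], [0, 0, 0.7], [0, 0, 0]], claw=[1, 1, 1, 1, 1, 1, 1, 1, 1, 1, 1, 1])

```text
clock: 46.43
eef_pos: [0.5596, -0.0917, 0.0794]
eef_rot: [0.982, 0.191, 0.001, 0.001]
wrist_force: [4.8, -0.9, -0.2]
finger_gap: 0.0124
gripper_force: 35.8
```

```bash
python3 - <<'E'
from h import *
plan(.5595,-.0916,.0794,-115.3); s=get_state(); print(s["wrist_force"],s["wrist_torque"],s["finger_gap"])
E
```

```text
t=46.4 at [ 0.5596 -0.0917  0.0794] beta -67.96 tilt 0.16 shift units [-0.006 -0.001 -0.002] turn units 9.468
[ 4.83940393 -0.89850192 -0.22773697] [-0.18186321 -0.80666698  0.02428754] 0.012373079460371028
```

Turning smoothly. Now the rest, 9.47 units.

>>> arm_command(offset=[[0, 0, 0], [0, 0, 0], [0, 0, 0], [0, 0, 0], [0, 0, 0], [0, 0, 0], [0, 0, 0], [0, 0, 0], [0, 0, 0], [0, 0, 0], [0, 0, 0], [0, 0, 0], [0, 0, 0], [0, 0, 0], [0, 0, 0], [0, 0, 0]], rotation=[[0, 0, 0.7], [0, 0, 0.7], [0, 0, 0.7], [0, 0, 0.7], [0, 0, 0.7], [0, 0, 0.7], [0, 0, 0.7], [0, 0, 0.7], [0, 0, 0.7], [0, 0, 0.7], [0, 0, 0.7], [0, 0, 0.7], [0, 0, 0.7], [0, 0, 0.37], [0, 0, 0], [0, 0, 0]], claw=[1, 1, 1, 1, 1, 1, 1, 1, 1, 1, 1, 1, 1, 1, 1, 1])

```text
clock: 47.77
eef_pos: [0.5597, -0.0914, 0.0794]
eef_rot: [0.976, -0.218, 0.001, -0.0]
wrist_force: [4.8, -0.7, -0.4]
finger_gap: 0.0123
gripper_force: 35.8
```

>>> arm_command(offset=[[0, 0, 0], [0, 0, 0], [0, 0, 0], [0, 0, 0], [0, 0, 0], [0, 0, 0], [0, 0, -0.4], [0, 0, -1], [0, 0, -1], [0, 0, -1], [0, 0, -1], [0, 0, 0]], rotation=[[0, 0, 0], [0, 0, 0], [0, 0, 0], [0, 0, 0], [0, 0, 0], [0, 0, 0], [0, 0, 0], [0, 0, 0], [0, 0, 0], [0, 0, 0], [0, 0, 0], [0, 0, 0]], claw=[-1, -1, -1, -1, -1, -1, -1, -1, -1, -1, -1, -1])

```text
clock: 48.77
eef_pos: [0.5619, -0.0923, 0.1963]
eef_rot: [0.976, -0.218, 0.006, 0.0]
wrist_force: [1.5, 0.4, 1.6]
finger_gap: 0.0853
gripper_force: 0.0
```

>>> arm_command(offset=[[-1, 0, -0.3], [-1, 0, -0.3], [-1, 0, -0.3], [-1, 0, 0], [-1, 0, 0], [-1, 0, 0], [0, 0, 0], [0, 0, 0]], rotation=[[0, 0, 0], [0, 0, 0], [0, 0, 0], [0, 0, 0], [0, 0, 0], [0, 0, 0], [0, 0, 0], [0, 0, 0]], claw=[-1, -1, -1, -1, -1, -1, -1, -1])

```text
clock: 49.43
eef_pos: [0.4224, -0.0272, 0.2115]
eef_rot: [0.976, -0.218, 0.001, 0.0]
wrist_force: [0.2, 0.7, 0.9]
finger_gap: 0.0853
gripper_force: 0.0
```

```bash
python3 - <<'E'
from h import *
plan(.45,-.09,.2)
s=pile("side",.095,(.001,-.0065)); p=pile("top",.095); boards("top")
a=cv2.resize(cv2.convertScaleAbs(p[185:285,225:355,::-1],alpha=1.5),(400,308),interpolation=2); b=cv2.resize(cv2.convertScaleAbs(s[150:304,220:420,::-1],alpha=1.5),(400,308),interpolation=2)
cv2.imwrite("pics/f.png",np.hstack([a,b]))
E
```

```text
t=49.4 at [ 0.4224 -0.0272  0.2115] beta -115.21 tilt 0.08 shift units [2.07  1.803 0.459] turn units -0.000
side n 433 pile off bed x,y mm -0.4 0.4 [66.1 87.1] dyaw 0.006 z 0.094
top n 525 pile off bed x,y mm 0.1 -0.5 [61.4 85.2] dyaw 0.008 z 0.0947
[430. 281.] [ 0.4333 -0.4376] [61.3 85. ] beta 84.3
[516. 279.] [ 0.4347 -0.7023] [58.1 87.3] beta 179.4
[373. 335.] [ 0.2759 -0.2613] [60.3 85. ] beta 100.2
```

View pics/f.png

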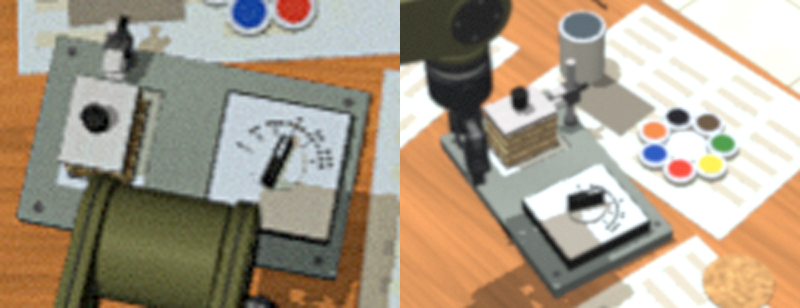

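The weight sits square on the four boards (95,120). The dial bar from (270,183) to (290,137) heads about -24°, where position 4 should be -25°. The gripper is clear and everything is released.

```bash
python3 -c "
from rig import *
print(job_done())"
```

```text
the job is handed in; nothing more can be done
None
```

The job is handed in with no verdict shown: four boards are piled on the bed up to the gauge mark, the weight is square on top, the dial is at position 4, and the fifth board is still on the table.

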